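# Put the bench tools back in their fitted trays

### The arm

A 6-joint arm with a two-finger parallel gripper is mounted at the origin on the work surface; the furniture and walls round the work are solid. World frame = base frame: x ahead of the robot, y to its left, z up, the work surface at z = 0. Lengths are in mm, angles in rad, forces in N, time in s.
With the tool pointing down it reaches from about 275 to 750 mm from the base axis. Payload 10.2 kg.
Tool frame: the origin (TCP) lies at the very end of the fingers, on their centre line; the grasp point (between the pads) lies 19 mm behind it; z points along the fingers, y is the line along which they close (so a half turn about z gives the same grasp; the last joint's range is limited). The gripper opens to 85 mm and grips with 20 to 120 N. Pads are 22 mm wide; open, the fingers measure 114 mm over their backs; the gripper's body (76 mm by 85 mm) begins 54 mm behind the grasp point. The pads swing forward as they close: fully open they stand 13 mm farther back than shut.
Start: joints at [-0.223, 0.313, 1.498, -0, 1.331, -0.223], TCP at [525.006, -0.013, 231.294] pointing down, gripper open.
Joint ranges: [-2.94, 2.94], [-0.97, 2.17], [0.19, 2.56], [-1.23, 4.37], [0.02, 3.11], [-2.88, 2.88]. Speed limits (rad/s): [2.39, 2.39, 3.01, 3.14, 3.14, 3.14].

### API

Orientations are given as a unit quaternion [w, x, y, z].
In Python, from rig import * gives the robot as it stands. The module is installed in compiled form; this text tells all that it offers.
- The arm moves only by the shell command python3 -m crank 'ROWS' [FORCE]. ROWS is JSON, a list that holds one entry, the list of rows, each a list of 7 numbers: the shift along the tool's x, y, z in units of 25 mm (1.0 is 25 mm), then the turn, a rotation vector about the tool's x, y, z in units of 8 degrees (1.0 is 8 degrees), then the finger opening in mm, from 0 to 85.4. A call has exactly 8 rows; each row shifts and turns the commanded pose from where the row before left it, along the tool's axes as they then stand; what a row does not reach is not made up. A row lasts 1/10 s, in which the tool goes at most 50 mm and 8.59 degrees, less where a joint would pass 70% of its speed; a pose out of reach is approached as far as the arm can. A call is refused whole if a number of a shift passes 1 or a number of a turn 1, either way. A call with a gripper value outside its range is refused whole. The fingers move at their own pace and stop on an object; FORCE is the grip in N (left out, the last holds). Time passes only in rows, so rows that do not move let the fingers close, or fill a call up. It gives the time, the measured TCP pose, the force, the opening and the grip force at its end, in the units of the state.
- sense(): the state, without advancing time (a new reading comes with each control period).
- capture(name): name is "scene" or "side" or "wrist"; returns the picture (384x512x3 uint8, blue, green, red); there is no depth.
- camera_model(name): a dict with "fx", "fy", "cx", "cy" (pixels), "world_from_camera" (4x4, takes a point from camera to world coordinates); the wrist camera has in their place "T_tool_cam" (4x4, takes a point from camera to tool coordinates, whose origin is the TCP and whose axes are the flange's). Camera axes: x right, y up, looking along -z (the intrinsics and any distortion apply to the point x, -y, -z); pixel columns grow to the right and rows downward; lengths in mm; the calibration is good to about 2 mm. A picture is of the moment at which its call begins: read the wrist's pose just before it. camera_model takes no time and is no camera call.
- finish_job(): hands the job in; it is judged then, once.
The state is a dict: "time_s": time; "joints": joint angles; "dq": joint speeds; "tau": joint torques, N m; "eef_pos": TCP position; "ee_rot": TCP orientation; "force": force on the tool from outside, world axes, zero at the start; "wrist_torque": the same for the moment, N m; "grip_width": opening from 0.0 (shut) to 1.0 (fully open); "grip_force": force on a finger pad.
Only numpy, scipy, OpenCV 4.12 (cv2) and the standard library are available. Lean on these libraries where they do the work, as an engineer would, in place of code of your own. Each camera call takes 0.05 s, during which the arm holds its last target. There are 200 camera calls.

### The job

Put the hammer, the pliers, the burnisher and the needle file away: lay each in the wooden tray whose cut-out has its outline, the right way round and lying fully down on the felt. Leave the oil bottle and the flute's foot joint as they are.

Things in the scene. Friction and masses are not known exactly. Their poses are not given: they have to be found in the camera images.
- brass_hammer: Small brass hammer lying flat, 174 mm long. Origin: centre of its underside, half way along; z up, y along the haft away from the head, x along the head. Brass head 18 mm thick, 54 mm across, its middle at y = -78 mm; pale wooden haft, 16 mm wide or less, from y = -68 to +87. Can be gripped across the haft (along x) at y = -22 mm, where it nearly balances.
- red_pliers: Flat-nose pliers with red grips lying flat, closed (they do not open), 123 mm long, 56 mm over the grips, 10 mm thick. Origin: centre of the underside, half way along; z up, jaws to -y, grips to +y. Jaws and rivet 14 mm wide from y = -62 to -24 mm; grips spread from y = -12 to +62. Can be gripped across the rivet (along x) at y = -30 mm.
- burnisher: Bent burnisher lying on its handle, 153 mm long: fat turned wooden handle, 27 mm across, from y = -4 to +76 mm; thin steel blade to -y, its tip bent 10 mm aside to -x. Origin: centre of the underside, half way along; z up, y along the handle away from the blade. Can be gripped across the handle (along x) at y = 34 mm. It may roll a little.
- needle_file: Needle file lying flat, 167 mm long: slim wooden handle, 19 mm across, from y = 21 to 84 mm; thin straight steel blade, 6 mm wide, from y = 21 to -84. Origin: centre of the underside, half way along; z up, y along the handle away from the blade. Can be gripped across the handle (along x) at y = 42 mm.
- hammer_tray: Fixed wooden tray 84x202x19 mm cut out to the hammer's outline: 66 mm wide head pocket to -y, then a 29 mm groove. Grey felt floor 8 mm above the underside. A 48 mm long thumb cut crosses the tray at floor level, open at both sides, for the fingers. Origin: underside, middle of the thumb cut; the seated hammer's point (0, -22 mm) is over it, its axes along the tray's.
- pliers_tray: Fixed tray like the hammer's (same floor, top and thumb cut, 46 mm long), 84x152 mm, cut out to the pliers' outline: 26 mm groove for the jaws to -y, 68 mm wide pocket for the grips to +y. Origin: underside, middle of the thumb cut; the seated pliers' point (0, -30 mm) is over it, axes along the tray's.
- burnisher_tray: Fixed tray like the hammer's (same floor, top and thumb cut, 46 mm long), 62x180 mm, cut out for the burnisher: 23.5 mm wide pocket to -y for the blade (edges at x = -15.5 and +8 mm), 38 mm wide one to +y for the fat handle. Origin: underside, middle of the thumb cut; the seated burnisher's point (0, +34 mm) is over it, axes along the tray's.
- file_tray: Fixed tray like the hammer's (same floor, top and thumb cut, 46 mm long), 62x196 mm, cut out for the needle file: narrow straight 15 mm groove to -y for the blade, 30 mm wide pocket to +y for the handle. Origin: underside, middle of the thumb cut; the seated file's point (0, +42 mm) is over it, axes along the tray's.
- oil_bottle: Bystander: small white dropper bottle, 25 mm across, 80 mm high, standing loose. Origin: centre of its foot, z up.
- foot_joint: Bystander: silver foot joint of a flute with gilt keys, lying loose, 133 x 32 x 28 mm. Origin: centre of its underside; y along the tube.

How it is judged:
By the outcome, as a careful person would: the job done as asked, in the order asked, and still so for the second after the job is handed in, with the robot touching nothing.
It also fails if it takes over 99 s, if anything falls off the work surface, if the arm or the gripper's body presses on something with over 40 N, if the wrist force passes 120 N, or if a joint passes its speed limit or range.

## Working session

There is one attempt and no reset: what is moved stays moved. The work goes in short steps, Python scripts to look and compute and a shell command to move; the robot and the scene stay as the last step left them, time stands still between calls to the robot, and variables do not carry over. Pictures are saved under pics/ and viewed, at most 14 in all, crops included, and the job is handed in when it is done.

```bash
mkdir -p pics; cat > h.py <<'E'
from rig import *
import numpy as np, cv2
from scipy.spatial.transform import Rotation as R
def cam(n,s=None):
    m=camera_model(n)
    if "world_from_camera" in m: T=np.array(m["world_from_camera"])
    else:
        q=s["ee_rot"]; W=np.eye(4); W[:3,:3]=R.from_quat([q[1],q[2],q[3],q[0]]).as_matrix(); W[:3,3]=s["eef_pos"]
        T=W@np.array(m["T_tool_cam"])
    return m,T
def ray(n,uv,s=None):
    m,T=cam(n,s)
    d=np.array([(uv[0]-m["cx"])/m["fx"],-(uv[1]-m["cy"])/m["fy"],-1.])
    return T[:3,3],T[:3,:3]@d
def onz(n,uv,z,s=None):
    o,d=ray(n,uv,s); return o+d*(z-o[2])/d[2]
def proj(n,P,s=None):
    m,T=cam(n,s); p=np.linalg.inv(T)@np.r_[P,1]
    return np.array([m["cx"]+m["fx"]*p[0]/-p[2], m["cy"]-m["fy"]*p[1]/-p[2]])
def tri(a,b):
    A=np.zeros((3,3));B=np.zeros(3);L=[]
    for o,d in (a,b):
        d=d/np.linalg.norm(d);M=np.eye(3)-np.outer(d,d);A+=M;B+=M@o;L.append((o,M))
    x=np.linalg.solve(A,B); return x,[np.linalg.norm(M@(x-o)) for o,M in L]
E
python3 - <<'E'
from h import *
s=sense();print(s)
for n in("scene","side","wrist"):
    cv2.imwrite(f"pics/{n}0.png",capture(n)); m=camera_model(n);print(n,{k:np.round(v,3).tolist() if not isinstance(v,str) else v for k,v in m.items()})
a=[cv2.imread(f"pics/{n}0.png") for n in("scene","side","wrist")]
E
```

```text
{'time_s': 0.0, 'joints': array([-2.23399511e-01,  3.13427071e-01,  1.49845160e+00,  7.64953597e-06,
        1.33099660e+00, -2.23361524e-01]), 'dq': array([ 3.97592019e-04, -2.10729195e-03,  2.84686300e-04,  1.39023944e-03,
       -5.30502916e-05,  6.70010167e-04]), 'tau': array([-5.78409599e-04, -4.12261176e+01, -2.59742296e+01, -3.58453699e-04,
        4.11797926e-03, -1.23038126e-05]), 'eef_pos': array([5.24738141e+02, 4.95285142e-02, 2.30741346e+02]), 'ee_rot': array([-5.44643266e-04,  7.07120710e-01,  7.07092561e-01, -3.38606615e-04]), 'force': array([0.33868977, 0.26536477, 0.44883406]), 'wrist_torque': array([-0.01319212,  0.0180268 ,  0.02017993]), 'grip_force': 0.0, 'grip_width': 1.0018958329980954}
scene {'fx': 494.793, 'fy': 494.793, 'cx': 258.747, 'cy': 186.508, 'world_from_camera': [[0.465, 0.66, -0.59, -286.198], [-0.885, 0.357, -0.299, -482.973], [0.013, 0.661, 0.75, 1005.431], [0.0, 0.0, 0.0, 1.0]]}
side {'fx': 458.806, 'fy': 458.806, 'cx': 252.739, 'cy': 199.21, 'world_from_camera': [[-0.992, 0.078, -0.104, 349.012], [-0.13, -0.633, 0.763, 963.324], [-0.006, 0.771, 0.637, 918.99], [0.0, 0.0, 0.0, 1.0]]}
wrist {'fx': 273.432, 'fy': 273.432, 'cx': 252.776, 'cy': 187.029, 'T_tool_cam': [[0.0, 0.966, 0.258, 64.641], [1.0, -0.0, -0.0, 1.304], [-0.0, 0.258, -0.966, -142.004], [0.0, 0.0, 0.0, 1.0]]}
```

View pics/scene0.png

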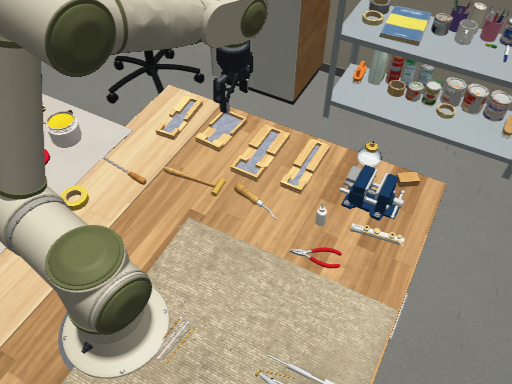

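View pics/side0.png

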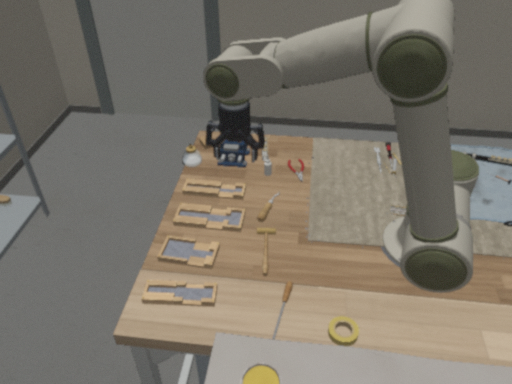

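View pics/wrist0.png

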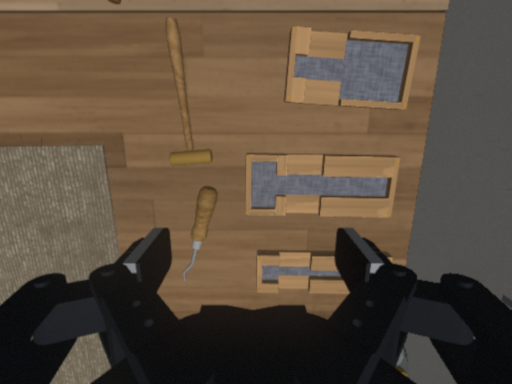

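The views show four trays on the far side (scene: ~(180,117), (222,128), (260,152), (305,163)). Scene pixels for the tools are file ~(128,170), hammer ~(195,180), burnisher ~(255,200) and pliers ~(318,257). The bottle is at (321,215) and the flute joint at (378,235). I'll take two more wrist views from different places.

```bash
cap(){ python3 - <<E
from h import *
import pickle
s=sense();im=capture("wrist");cv2.imwrite("pics/$1.png",im);pickle.dump(s,open("$1.pkl","wb"));print(s["time_s"],s["eef_pos"].round(1),s["joints"].round(2))
E
}
python3 -m crank '[[[1,0,0,0,0,0,85],[1,0,0,0,0,0,85],[1,0,0,0,0,0,85],[1,0,0,0,0,0,85],[1,0,0,0,0,0,85],[1,0,0,0,0,0,85],[0,0,0,0,0,0,85],[0,0,0,0,0,0,85]]]' 40
cap w1
python3 -m crank '[[[-1,0,0,0,0,0,85],[-1,0,0,0,0,0,85],[-1,0,0,0,0,0,85],[-1,0,0,0,0,0,85],[-1,0,0,0,0,0,85],[-1,0,0,0,0,0,85],[-1,0,0,0,0,0,85],[-1,0,0,0,0,0,85]]]'
python3 -m crank '[[[-1,0,0,0,0,0,85],[-1,0,0,0,0,0,85],[-1,0,0,0,0,0,85],[-1,0,0,0,0,0,85],[0,0,0,0,0,0,85],[0,0,0,0,0,0,85],[0,0,0,0,0,0,85],[0,0,0,0,0,0,85]]]'
cap w2
python3 -c "
import cv2
a=cv2.imread('pics/scene0.png')[80:280,90:420];cv2.imwrite('pics/sc.png',cv2.resize(a,None,fx=2.4,fy=2.4,interpolation=2))"
```

```text
time_s: 0.95
eef_pos: [524.9, 149.9, 231.0]
ee_rot: [-0.0, 0.707, 0.707, -0.0]
force: [-0.1, -0.3, 0.8]
grip_width: 0.993
grip_force: 0.0
0.95 [524.9 149.9 231. ] [ 0.06  0.36  1.43 -0.    1.35  0.06]
time_s: 1.8
eef_pos: [524.6, -52.1, 231.3]
ee_rot: [0.0, 0.708, 0.707, -0.0]
force: [0.1, -0.2, 0.6]
grip_width: 0.996
grip_force: 0.0
time_s: 2.6
eef_pos: [525.0, -149.4, 231.4]
ee_rot: [0.0, 0.707, 0.707, 0.0]
force: [-0.5, 0.4, -1.0]
grip_width: 0.997
grip_force: 0.0
2.6 [ 525.  -149.4  231.4] [-0.49  0.36  1.43  0.    1.35 -0.49]
```

View pics/w1.png

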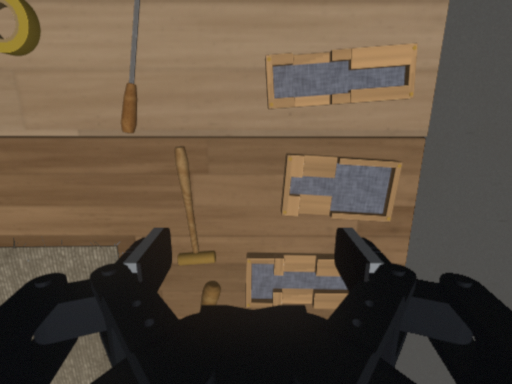

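View pics/w2.png

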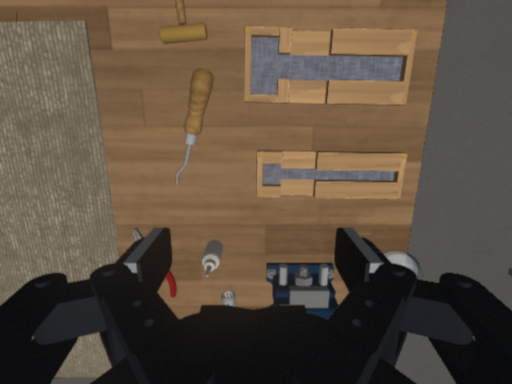

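View pics/sc.png

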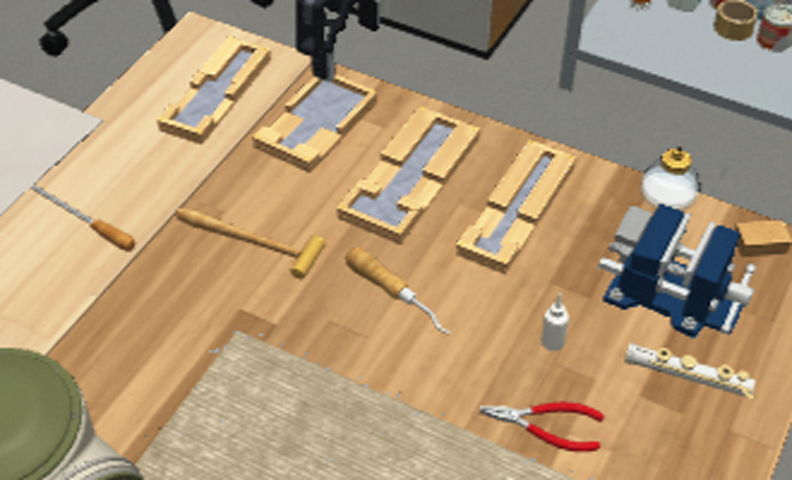

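W1 shows the burnisher tray (handle pocket left, toward -X) at about (340,78), the pliers tray at about (342,187), and the file with its handle at (130,107) and blade running up. W2 shows the hammer tray (head pocket left) at about (330,66), the file tray (handle pocket left) at about (331,175), and the burnisher at (195,110). The pliers are partly hidden. Next I'll try colour masks.

```bash
cat > seg.py <<'E'
from h import *
import pickle
S={"w0":None,"w1":None,"w2":None}
def load(n):
    if n=="w0":
        s=dict(eef_pos=np.array([524.74,0.05,230.74]),ee_rot=np.array([-.00054,.70712,.70709,-.00034])); return cv2.imread("pics/wrist0.png"),s
    return cv2.imread(f"pics/{n}.png"),pickle.load(open(n+".pkl","rb"))
E
python3 - <<'E'
from seg import *
for n,pts in {"w1":dict(rimB=(300,57),tabL=(240,90),haft=(187,190),tab=(150,200),head=(198,258),rimP=(370,218),felt=(360,190),fh=(130,107),fb=(134,50),tabT=(90,80)),
 "w2":dict(bh=(200,90),bb=(184,160),tab=(160,150),rimH=(370,92),rimF=(360,188),tabr=(430,100),head=(180,33))}.items():
    im,s=load(n);hs=cv2.cvtColor(im,cv2.COLOR_BGR2HSV)
    for k,(u,v) in pts.items(): print(n,k,hs[v-1:v+2,u-1:u+2].reshape(-1,3).mean(0).round())
for n in("w0","w1","w2"):
    im,s=load(n)
    hs=cv2.cvtColor(im,cv2.COLOR_BGR2HSV)
    m=((hs[...,0]>100)&(hs[...,0]<130)&(hs[...,1]>35)&(hs[...,2]>60)).astype(np.uint8)
    m=cv2.morphologyEx(m,cv2.MORPH_CLOSE,np.ones((5,5)))
    for c in cv2.findContours(m,0,1)[0]:
        if cv2.contourArea(c)<500: continue
        r=cv2.minAreaRect(c);b=cv2.boxPoints(r)
        P=np.array([onz(n if n not in S else "wrist",p,8,s)[:2] for p in b])
        print(n,"felt",np.round(r[0]),P.mean(0).round(1),"sides",np.linalg.norm(P[1]-P[0]).round(),np.linalg.norm(P[2]-P[1]).round(),"ang",np.degrees(np.arctan2(*(P[2]-P[1])[::-1])).round(1))
E
```

```text
w1 rimB [ 16. 115. 157.]
w1 tabL [ 16.  89. 143.]
w1 haft [ 17. 124. 135.]
w1 tab [ 15. 119. 111.]
w1 head [ 19. 153. 130.]
w1 rimP [ 16. 117. 149.]
w1 felt [115.  26. 113.]
w1 fh [ 15. 156. 119.]
w1 fb [14. 13. 99.]
w1 tabT [ 16.  90. 145.]
w2 bh [ 17. 138. 129.]
w2 bb [ 16.  64. 124.]
w2 tab [ 15. 117. 129.]
w2 rimH [ 16. 117. 152.]
w2 rimF [ 16. 116. 166.]
w2 tabr [ 16. 103. 113.]
w2 head [ 19. 151. 146.]
```

```bash
cat >> seg.py <<'E'
def masks(im):
    f=cv2.GaussianBlur(im,(3,3),0).astype(int); ch=f.max(2)-f.min(2); 
    felt=(f[...,0]>f[...,2]+4)&(f.max(2)>70); wood=ch>62
    return wood,felt
E
python3 - <<'E'
from seg import *
out=[]
for n in("w0","w1","w2"):
    im,s=load(n); w,f=masks(im)
    m=(w|f).astype(np.uint8)*255; m[230:]=0 
    m=cv2.morphologyEx(m,cv2.MORPH_OPEN,np.ones((3,3)))
    v=im.copy(); v[w]=(0,255,255); v[f]=(255,0,0)
    for c in cv2.findContours(m,0,1)[0]:
        if cv2.contourArea(c)<150: continue
        r=cv2.minAreaRect(c);b=cv2.boxPoints(r);cv2.drawContours(v,[b.astype(int)],0,(0,0,255),1)
        big=cv2.contourArea(c)>3000; z=19 if big else 8
        P=np.array([onz("wrist",p,z,s)[:2] for p in b]);
        print(n,np.round(r[0]),"z",z,P.mean(0).round(1),"sides",np.linalg.norm(P[1]-P[0]).round(),np.linalg.norm(P[2]-P[1]).round(),"ang",np.degrees(np.arctan2(*(P[2]-P[1])[::-1])).round(1))
    out.append(v[:300])
cv2.imwrite("pics/m.png",cv2.resize(np.vstack([np.hstack(out[:2]),np.hstack([out[2],out[2]*0])]),(800,469)))
E
```

```text
w0 [204. 211.] z 8 [457.2 -67.7] sides 60.0 17.0 ang -14.7
w0 [319. 184.] z 8 [617.  -28.8] sides 178.0 60.0 ang -82.9
w0 [360. 187.] z 8 [674.6 -33.3] sides 86.0 105.0 ang -0.9
w0 [283. 185.] z 8 [567.5 -30.9] sides 102.0 86.0 ang -86.3
w0 [190. 158.] z 8 [441.5   7.6] sides 54.0 16.0 ang -87.1
w0 [350.  69.] z 19 [643.1 116.2] sides 62.0 128.0 ang -3.4
w0 [381.  70.] z 8 [684.8 116.4] sides 89.0 84.0 ang -6.7
w0 [316.  66.] z 8 [604.  121.1] sides 87.0 65.0 ang -4.5
w0 [179.  84.] z 8 [433.3  97.4] sides 10.0 154.0 ang -85.1
w1 [340. 188.] z 8 [646.8 115.8] sides 63.0 131.0 ang -3.6
w1 [367. 190.] z 8 [684.7 111.4] sides 85.0 88.0 ang -3.8
w1 [309. 186.] z 8 [604.2 117.3] sides 89.0 65.0 ang -5.4
w1 [184. 182.] z 8 [431.6 122. ] sides 9.0 96.0 ang -84.2
w1 [128. 108.] z 8 [365.9 221.8] sides 59.0 13.0 ang -3.3
w1 [339.  77.] z 8 [633.4 259.1] sides 158.0 35.0 ang -77.1
w1 [298.  80.] z 8 [582.1 255. ] sides 76.0 62.0 ang -84.3
w1 [375.  73.] z 8 [678. 263.] sides 106.0 64.0 ang -76.3
w1 [14. 26.] z 8 [240.7 315.3] sides 33.0 57.0 ang -101.9
w2 [328. 174.] z 8 [ 629.9 -163.8] sides 175.0 23.0 ang -82.4
w2 [361. 176.] z 8 [ 675.2 -167.1] sides 63.0 122.0 ang -0.8
w2 [286. 174.] z 8 [ 571.8 -164.5] sides 78.0 64.0 ang -86.6
w2 [197. 101.] z 8 [455.4 -70.3] sides 78.0 18.0 ang -10.6
w2 [326.  65.] z 19 [614.1 -28.5] sides 173.0 60.0 ang -82.0
w2 [372.  66.] z 19 [670.1 -30.3] sides 85.0 102.0 ang -1.5
w2 [286.  64.] z 8 [566.9 -26.7] sides 87.0 101.0 ang -2.4
w2 [182.  32.] z 8 [441.2  10.3] sides 55.0 16.0 ang -87.2
```

View pics/m.png

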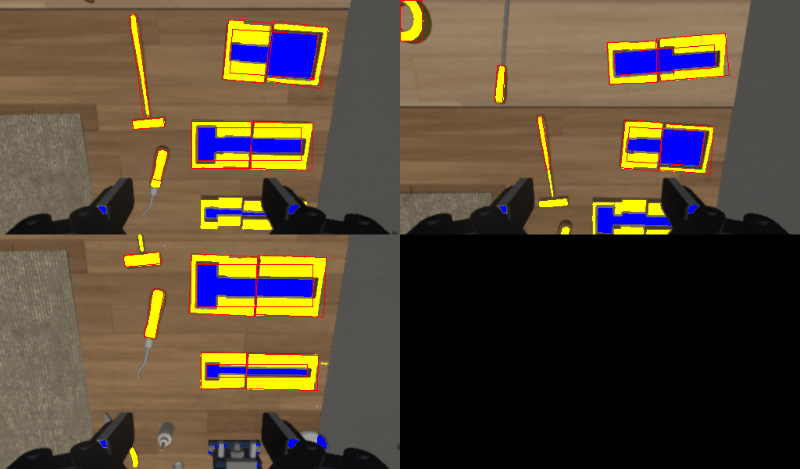

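```bash
cat > cap.sh <<'X'
python3 - <<E
from h import *
import pickle
s=sense();im=capture("wrist");cv2.imwrite("pics/$1.png",im);pickle.dump(s,open("$1.pkl","wb"));print("$1",s["time_s"],s["eef_pos"].round(1),s["joints"].round(2))
E
X
python3 -m crank '[[[-1,-0.66,0,0,0,0,85],[-1,-0.66,0,0,0,0,85],[-1,-0.66,0,0,0,0,85],[-1,-0.66,0,0,0,0,85],[-1,-0.66,0,0,0,0,85],[-1,-0.66,0,0,0,0,85],[-1,-0.66,0,0,0,0,85],[0,0,0,0,0,0,85]]]' >/dev/null
sh cap.sh tp
python3 -m crank '[[[0.42,0.96,0,0,0,0,85],[0.42,0.96,0,0,0,0,85],[0.42,0.96,0,0,0,0,85],[0.42,0.96,0,0,0,0,85],[0.42,0.96,0,0,0,0,85],[0.42,0.96,0,0,0,0,85],[0.42,0.96,0,0,0,0,85],[0.42,0.96,0,0,0,0,85]]]' >/dev/null
python3 -m crank '[[[0.42,0.96,0,0,0,0,85],[0,0,0,0,0,0,85],[0,0,0,0,0,0,85],[0,0,0,0,0,0,85],[0,0,0,0,0,0,85],[0,0,0,0,0,0,85],[0,0,0,0,0,0,85],[0,0,0,0,0,0,85]]]' >/dev/null
sh cap.sh tf
python3 -m crank '[[[1,0,0,0,0,0,85],[1,0,0,0,0,0,85],[1,0,0,0,0,0,85],[1,0,0,0,0,0,85],[1,0,0,0,0,0,85],[0.4,0,0,0,0,0,85],[0,0,0,0,0,0,85],[0,0,0,0,0,0,85]]]' >/dev/null
sh cap.sh th
python3 -m crank '[[[1,0,0,0,0,0,85],[1,0,0,0,0,0,85],[1,0,0,0,0,0,85],[1,0,0,0,0,0,85],[1,0,0,0,0,0,85],[0.8,0,0,0,0,0,85],[0,0,0,0,0,0,85],[0,0,0,0,0,0,85]]]' >/dev/null
sh cap.sh tpl
python3 -m crank '[[[1,0,0,0,0,0,85],[1,0,0,0,0,0,85],[1,0,0,0,0,0,85],[1,0,0,0,0,0,85],[1,0,0,0,0,0,85],[0.8,0,0,0,0,0,85],[0,0,0,0,0,0,85],[0,0,0,0,0,0,85]]]' >/dev/null
sh cap.sh tb
python3 - <<'E'
from seg import *
for n in("tf","th","tpl","tb","w0","w1","w2"):
    im,s=load(n); w,f=masks(im)
    m=(w|f).astype(np.uint8)*255; m[230:]=0; m[:,:215]=0
    m=cv2.morphologyEx(cv2.morphologyEx(m,cv2.MORPH_CLOSE,np.ones((9,9))),cv2.MORPH_OPEN,np.ones((5,5)))
    for c in cv2.findContours(m,0,1)[0]:
        if cv2.contourArea(c)<4000 : continue
        r=cv2.minAreaRect(c);b=cv2.boxPoints(r)
        b=b[np.argsort(np.arctan2(b[:,1]-r[0][1],b[:,0]-r[0][0]))] # TL,TR,BR,BL
        P=np.array([onz("wrist",p,19,s)[:2] for p in b])
        g=np.zeros_like(m);cv2.drawContours(g,[cv2.convexHull(c)],0,255,-1)
        fm=((f)&(g>0)).astype(np.uint8);fm=cv2.morphologyEx(fm,cv2.MORPH_OPEN,np.ones((3,3)));pts=np.argwhere(fm)[:,::-1].astype(np.float32)
        rf=cv2.minAreaRect(pts);F=np.array([onz("wrist",p,8,s)[:2] for p in cv2.boxPoints(rf)])
        e=P[1]-P[0]+P[2]-P[3]
        print(n,"px",np.round(b[0]),"c",P.mean(0).round(1),"L",np.linalg.norm(e).round()/2,"W",np.linalg.norm(P[3]-P[0]).round(),"ang",np.degrees(np.arctan2(e[1],e[0])).round(1),"felt c",F.mean(0).round(1),np.linalg.norm(F[1]-F[0]).round(),np.linalg.norm(F[2]-F[1]).round())
ims=[cv2.imread(f"pics/{n}.png")[:260] for n in("tf","th","tpl","tb")]
a=np.vstack([np.hstack([i[:,200:460] for i in ims[:2]]+[cv2.imread("pics/tp.png")[:260,150:410]]),np.hstack([i[:,200:460] for i in ims[2:]]+[ims[0][:,:260]*0])])
cv2.imwrite("pics/t4.png",a)
E
```

```text
tp 3.45 [ 408.2 -326.9  231.2] [-0.9   0.31  1.5  -0.    1.33 -0.9 ]
tf 5.1 [ 625.4 -230.7  231.4] [-0.53  0.64  1.    0.    1.5  -0.53]
th 5.95 [625.5 -96.4 231.2] [-0.34  0.56  1.13 -0.    1.45 -0.34]
tpl 6.8 [625.7  48.5 231.2] [-0.11  0.55  1.16 -0.    1.44 -0.11]
tb 7.65 [625.8 193.3 231.1] [ 0.12  0.61  1.05 -0.    1.48  0.12]
tf px [215.  80.] c [ 663.7 -181.3] L 175.0 W 101.0 ang -3.1 felt c [ 647.7 -164.1] 11.0 139.0
th px [215. 189.] c [ 651.9 -158.1] L 153.5 W 58.0 ang -0.0 felt c [ 645.  -164.9] 10.0 143.0
th px [215.  71.] c [648.4 -29.3] L 141.5 W 87.0 ang -2.9 felt c [643.3 -29.7] 25.0 129.0
tpl px [215.  71.] c [649.6 117.1] L 144.5 W 85.0 ang -3.3 felt c [645.1 117.2] 65.0 131.0
tb px [215. 187.] c [648. 133.] L 145.0 W 61.0 ang -0.0 felt c [645.2 121.2] 133.0 47.0
tb px [212.  90.] c [650.7 260.3] L 145.0 W 62.0 ang 4.0 felt c [645.4 259.6] 135.0 34.0
w0 px [246. 154.] c [618.7 -28.7] L 205.0 W 84.0 ang -1.0 felt c [617.  -28.8] 178.0 60.0
w0 px [291.  25.] c [645.9 116.6] L 155.0 W 84.0 ang -4.0 felt c [646.7 117.8] 64.0 132.0
w1 px [286. 154.] c [646.1 117.6] L 155.5 W 84.0 ang -3.5 felt c [646.8 115.8] 63.0 131.0
w1 px [265.  55.] c [634.7 258.6] L 183.0 W 62.0 ang 4.3 felt c [633.4 259.1] 158.0 35.0
w2 px [257. 150.] c [ 631.  -163.1] L 200.0 W 63.0 ang -0.9 felt c [ 629.9 -163.8] 175.0 23.0
w2 px [245.  25.] c [619.5 -29.6] L 207.0 W 85.0 ang -1.1 felt c [616.9 -26.7] 179.0 62.0
```

View pics/t4.png

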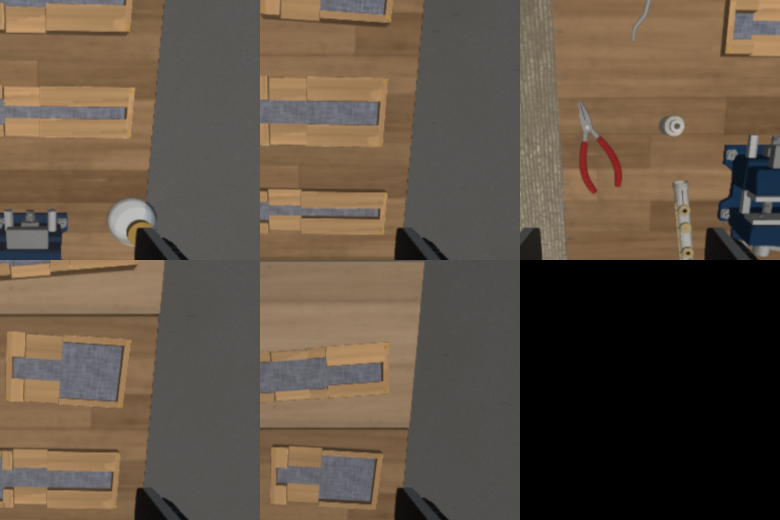

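t4 shows all four trays near the vertical line of sight, and the pliers clear in tp: jaws up at about (212,105), grips down at about (225,190). My column cut clipped the trays' left ends, so I'll redo that without it and measure the tools and heights across views.

```bash
cat > meas.py <<'E'
from seg import *
def blobs(n,cut,red=False,amin=150,close=9):
    im,s=load(n); w,f=masks(im)
    if red: hs=cv2.cvtColor(im,cv2.COLOR_BGR2HSV); m=((hs[...,1]>170)&((hs[...,0]<6)|(hs[...,0]>174))&(hs[...,2]>60)).astype(np.uint8)*255
    else:
        m=(w|f).astype(np.uint8)*255; m[225:]=0; m[:,:cut]=0
        m=cv2.morphologyEx(cv2.morphologyEx(m,cv2.MORPH_CLOSE,np.ones((close,close))),cv2.MORPH_OPEN,np.ones((3,3)))
    return s,[c for c in cv2.findContours(m,0,1)[0] if cv2.contourArea(c)>amin]
def corners(c):
    r=cv2.minAreaRect(c);b=cv2.boxPoints(r)
    return b[np.argsort(np.arctan2(b[:,1]-r[0][1],b[:,0]-r[0][0]))]
E
python3 - <<'E'
from meas import *
D={}
for n in("tf","th","tpl","tb","w0","w1","w2"):
    s,cs=blobs(n,120 if n[0]=="t" else 225,amin=4000)
    for c in cs:
        b=corners(c);P=np.array([onz("wrist",p,19,s)[:2] for p in b]); C=P.mean(0)
        e=P[1]-P[0]+P[2]-P[3]
        L=np.linalg.norm(e)/2
        name=min(dict(file=-164,hammer=-29,pliers=117,burn=260).items(),key=lambda k:abs(k[1]-C[1]))[0]
        print(name,n,"c",C.round(1),"L",L.round(),"W",np.linalg.norm(P[3]-P[0]).round(),"ang",np.degrees(np.arctan2(e[1],e[0])).round(1))
        D[name,n]=(b,s)
for name,a,bb in(("file","tf","w2"),("hammer","th","w2"),("hammer","th","w0"),("pliers","tpl","w0"),("pliers","tpl","w1"),("burn","tb","w1")):
    if (name,a) in D and (name,bb) in D:
        A,sa=D[name,a];B,sb=D[name,bb]
        for i in(1,2): 
            x,e=tri(ray("wrist",A[i],sa),ray("wrist",B[i],sb));print("tri",name,a,bb,i,x.round(1),np.round(e[0],1))
# tools
T={}
for n in("w0","w1","w2"):
    s,cs=blobs(n,0,close=3)
    for c in cs:
        if cv2.contourArea(c)>1500: continue
        r=cv2.minAreaRect(c)
        if r[0][0]>230 or r[0][0]<60: continue
        b=cv2.boxPoints(r); d=[b[1]-b[0],b[2]-b[1]]; d=max(d,key=np.linalg.norm)/2
        e1,e2=np.array(r[0])-d,np.array(r[0])+d
        p=[onz("wrist",q,8,s) for q in(r[0],e1,e2)]
        print(n,"tool px",np.round(r[0]),"ends",p[1][:2].round(1),p[2][:2].round(1),"c",p[0][:2].round(1),"len",np.linalg.norm(p[2]-p[1]).round(1))
        T[n,round(r[0][0])]=(r[0],s)
k=list(T);print(k)
s,cs=blobs("tp",0,True,20)
for c in cs: print("red tp",[onz("wrist",q,5,s)[:2].round(1).tolist() for q in corners(c)],cv2.contourArea(c))
im=capture("scene");cv2.imwrite("pics/scene1.png",im)
im0=cv2.imread("pics/scene0.png");hs=cv2.cvtColor(im0,cv2.COLOR_BGR2HSV);m=((hs[...,1]>170)&((hs[...,0]<6)|(hs[...,0]>174))&(hs[...,2]>60));m[:,:280]=0;m[:230]=0;m[280:]=0
v,u=np.nonzero(m);print("scene red",u.mean(),v.mean(),len(u),onz("scene",(u.mean(),v.mean()),5))
s,cs=blobs("tp",0,True,20);mm=np.zeros((384,512),np.uint8);cv2.drawContours(mm,cs,-1,255,-1);y,x=np.nonzero(mm);q=(x.mean(),y.mean());print("tp red",q,onz("wrist",q,5,s));print("tri",tri(ray("wrist",q,s),ray("scene",(u.mean(),v.mean()))))
E
```

```text
file tf c [ 605.6 -169.4] L 292.0 W 130.0 ang -0.3
hammer tf c [616.7 -57.3] L 202.0 W 33.0 ang -0.0
file th c [ 637.5 -154.4] L 215.0 W 51.0 ang -0.0
hammer th c [616.7 -27.4] L 207.0 W 89.0 ang -1.0
hammer tpl c [617.1  -9.4] L 204.0 W 51.0 ang -0.0
pliers tpl c [644.1 117.4] L 155.0 W 85.0 ang -3.3
burn tb c [632.9 258.5] L 181.0 W 63.0 ang 4.4
hammer w0 c [619.2 -28.8] L 206.0 W 84.0 ang -1.1
pliers w0 c [646.4 116.5] L 156.0 W 84.0 ang -4.0
pliers w1 c [646.1 117.6] L 156.0 W 84.0 ang -3.5
burn w1 c [634.7 258.6] L 183.0 W 62.0 ang 4.3
file w2 c [ 631.  -163.1] L 200.0 W 63.0 ang -0.9
hammer w2 c [619.5 -29.6] L 207.0 W 85.0 ang -1.1
tri file tf w2 1 [ 721.2 -120.5   53.6] 14.8
tri file tf w2 2 [ 817.5 -253.8 -130.2] 11.5
tri hammer th w2 1 [720.6  14.6  11.7] 1.6
tri hammer th w2 2 [719.5 -73.3  33.3] 1.7
tri hammer th w0 1 [715.4  13.3  24.7] 1.5
tri hammer th w0 2 [721.7 -71.3  26.7] 1.8
tri pliers tpl w0 1 [722.4 155.3  16.2] 0.9
tri pliers tpl w0 2 [719.8  69.8  30.9] 1.9
tri pliers tpl w1 1 [721.2 155.6  18.1] 0.4
tri pliers tpl w1 2 [721.2  72.4  27.3] 1.8
tri burn tb w1 
[... 601 characters left out ...]
   12.4] c [441.2  10.2] len 55.7
[('w0', 205), ('w0', 190), ('w0', 179), ('w1', 184), ('w1', 128), ('w2', 197), ('w2', 182)]
red tp [[37.5, -453.8], [57.6, -449.3], [56.9, -478.5], [36.4, -483.2]] 200.5
red tp [[346.0, -300.2], [360.1, -297.5], [371.2, -367.3], [356.4, -370.2]] 245.0
red tp [[375.1, -293.4], [388.7, -288.0], [414.7, -353.3], [400.6, -359.2]] 259.0
scene red 325.3794642857143 256.9642857142857 224 [ 376.7449694  -329.31869899    5.        ]
tp red (np.float64(169.2858851674641), np.float64(188.91626794258374)) [ 292.80101228 -363.02555762    5.        ]
tri (array([ 320.10985962, -341.12445629,   89.51477363]), [np.float64(1.318839325837982), np.float64(1.3188393258380608)])
```

```bash
python3 -m crank '[[[-0.64,-0.945,0,0,0,0,60],[-0.64,-0.945,0,0,0,0,60],[-0.64,-0.945,0,0,0,0,60],[-0.64,-0.945,0,0,0,0,60],[-0.64,-0.945,0,0,0,0,60],[-0.64,-0.945,0,0,0,0,60],[-0.64,-0.945,0,0,0,0,60],[-0.64,-0.945,0,0,0,0,60]]]' 40
python3 -m crank '[[[0,0,1,0,0,-0.65,60],[0,0,1,0,0,0,60],[0,0,1,0,0,0,60],[0,0,1,0,0,0,60],[0,0,1,0,0,0,60],[0,0,0,0,0,0,60],[0,0,0,0,0,0,60],[0,0,0,0,0,0,60]]]'
sh cap.sh hh
```

```text
time_s: 8.55
eef_pos: [435.4, 65.1, 231.4]
ee_rot: [0.0, 0.708, 0.707, 0.0]
force: [1.0, -0.8, 0.7]
grip_width: 0.703
grip_force: 0.0
time_s: 9.35
eef_pos: [437.3, 66.1, 107.7]
ee_rot: [0.001, 0.674, 0.738, 0.001]
force: [0.7, 0.1, -0.1]
grip_width: 0.703
grip_force: 0.0
hh 9.35 [437.3  66.1 107.7] [-0.12  0.28  1.9  -0.    0.96 -0.21]
```

View pics/hh.png

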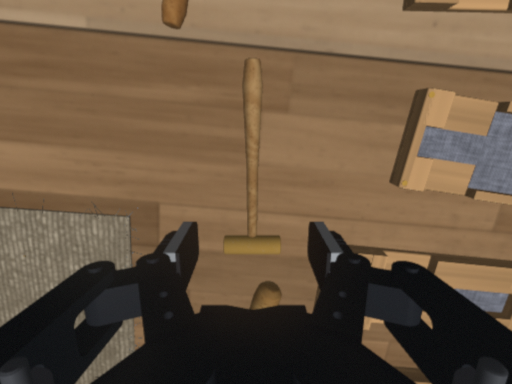

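The haft lies centred at column 252, with the head at row 244 and the haft end at row 58. The point under the TCP, (252,187), is about 55 mm behind the head, as wanted. Descending and gripping.

```bash
python3 -m crank '[[[0,0,1,0,0,0,60],[0,0,1,0,0,0,60],[0,0,1,0,0,0,60],[0,0,0.75,0,0,0,60],[0,0,0.4,0,0,0,60],[0,0,0,0,0,0,60],[0,0,0,0,0,0,60],[0,0,0,0,0,0,0]]]' 60
python3 -m crank '[[[0,0,0,0,0,0,0],[0,0,0,0,0,0,0],[0,0,0,0,0,0,0],[0,0,0,0,0,0,0],[0,0,0,0,0,0,0],[0,0,-0.4,0,0,0,0],[0,0,-0.8,0,0,0,0],[0,0,-0.8,0,0,0,0]]]'
```

```text
time_s: 10.2
eef_pos: [437.2, 66.4, 3.5]
ee_rot: [0.001, 0.674, 0.738, 0.001]
force: [0.1, 0.1, 0.3]
grip_width: 0.546
grip_force: 0.0
time_s: 11.0
eef_pos: [436.2, 66.5, 53.5]
ee_rot: [-0.0, 0.674, 0.738, -0.0]
force: [-0.7, 0.8, -1.4]
grip_width: 0.117
grip_force: 59.1
```

```bash
python3 -m crank '[[[0,0,-0.7,0,0,1,0],[0,0,-0.7,0,0,1,0],[0,0,-0.7,0,0,1,0],[0,0,0,0,0,1,0],[0,0,0,0,0,1,0],[0,0,0,0,0,1,0],[0,0,0,0,0,1,0],[0,0,0,0,0,1,0]]]'
python3 -m crank '[[[0,0,0,0,0,1,0],[0,0,0,0,0,1,0],[0,0,0,0,0,1,0],[0,0,0,0,0,1,0],[0.8,0.46,0,0,0,0,0],[0.8,0.46,0,0,0,0,0],[0.8,0.46,0,0,0,0,0],[0.8,0.46,0,0,0,0,0]]]'
python3 -m crank '[[[0.8,0.46,0,0,0,0,0],[0.8,0.46,0,0,0,0,0],[0.8,0.46,0,0,0,0,0],[0.8,0.46,0,0,0,0,0],[0,0,0,0,0,0,0],[0,0,0,0,0,0,0],[0,0,0,0,0,0,0],[0,0,0,0,0,0,0]]]'
sh cap.sh hp
```

```text
time_s: 11.8
eef_pos: [436.3, 66.5, 105.5]
ee_rot: [0.0, 0.964, 0.266, 0.0]
force: [0.4, -0.1, -1.8]
grip_width: 0.118
grip_force: 59.1
time_s: 12.6
eef_pos: [516.4, 18.9, 105.6]
ee_rot: [-0.0, 1.0, -0.007, 0.0]
force: [0.1, -0.4, -1.3]
grip_width: 0.113
grip_force: 59.1
time_s: 13.4
eef_pos: [594.7, -27.3, 105.3]
ee_rot: [-0.0, 1.0, -0.007, -0.0]
force: [0.1, 0.0, -1.2]
grip_width: 0.111
grip_force: 59.1
hp 13.4 [594.7 -27.3 105.3] [-0.24  0.58  1.43  0.    1.12  1.34]
```

View pics/hp.png

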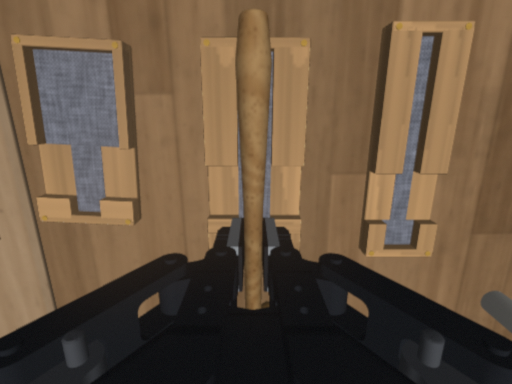

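The held hammer points up the image, with the haft end at (254,20). The hammer tray spans columns 202–310, with its far rim at row 40. I'll compute the lateral offset.

```bash
python3 - <<'E'
from seg import *
im,s=load("hp")
for p in((202,39),(310,39),(208,248),(300,248)): print(p,onz("wrist",p,19,s)[:2].round(1))
for p in((210,166),(300,166),(210,217),(300,217)): print("cut",p,onz("wrist",p,13,s)[:2].round(1))
z=s["eef_pos"][2]
for p in((254,15),(253,150),(253,230)): print("haft",p,onz("wrist",p,z+5,s)[:2].round(1))
E
```

```text
(202, 39) [716.3   9.1]
(310, 39) [715.2 -72.5]
(208, 248) [542.8  14.2]
(300, 248) [541.6 -70.3]
cut (210, 166) [618.    9.2]
cut (300, 166) [616.9 -69. ]
cut (210, 217) [570.8  11.7]
cut (300, 217) [569.7 -70.5]
haft (254, 15) [703.6 -29.7]
haft (253, 150) [643.7 -28.4]
haft (253, 230) [600.5 -27.9]
```

```bash
python3 -m crank '[[[0,0.08,1,0,0,0,0],[0,0,1,0,0,0,0],[0,0,0.8,0,0,0,0],[0,0,0.4,0,0,0,0],[0,0,0.3,0,0,0,0],[0,0,0.2,0,0,0,0],[0,0,0,0,0,0,0],[0,0,0,0,0,0,0]]]'
python3 -m crank '[[[0,0,0,0,0,0,30],[0,0,0,0,0,0,40],[0,0,0,0,0,0,40],[0,0,-0.5,0,0,0,40],[0,0,-1,0,0,0,40],[0,0,-1,0,0,0,40],[0,0,-1,0,0,0,40],[0,0,-1,0,0,0,40]]]'
python3 -m crank '[[[0,0,-1,0,0,0,85],[-0.8,0,-1,0,0,0,85],[-0.8,0,-0.5,0,0,0,85],[-0.8,0,0,0,0,0,85],[-0.8,0,0,0,0,0,85],[0,0,0,0,0,0,85],[0,0,0,0,0,0,85],[0,0,0,0,0,0,85]]]'
sh cap.sh hv
```

```text
time_s: 14.25
eef_pos: [595.6, -29.8, 13.2]
ee_rot: [0.0, 1.0, -0.007, 0.001]
force: [-0.6, -0.3, -1.1]
grip_width: 0.112
grip_force: 59.1
time_s: 15.05
eef_pos: [595.2, -29.7, 127.2]
ee_rot: [0.0, 1.0, -0.007, 0.001]
force: [0.2, -0.5, 0.0]
grip_width: 0.469
grip_force: 0.0
time_s: 15.85
eef_pos: [515.9, -28.7, 187.9]
ee_rot: [0.0, 1.0, -0.007, 0.0]
force: [0.4, -0.6, 0.3]
grip_width: 0.996
grip_force: 0.0
hv 15.85 [515.9 -28.7 187.9] [-0.28  0.33  1.59  0.    1.22  1.3 ]
```

View pics/hv.png

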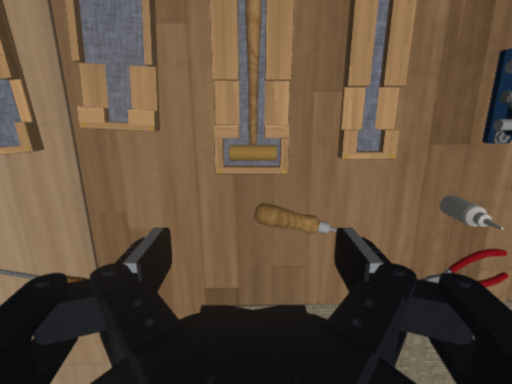

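The hammer lies seated in its tray (head at (253,153), haft in the groove). Next I'll measure the pliers.

```bash
python3 - <<'E'
from meas import *
s,cs=blobs("tp",0,True,20); im,_=load("tp")
cs=[c for c in cs if 180<c[:,0,0].mean()<300]
mm=np.zeros((384,512),np.uint8);cv2.drawContours(mm,cs,-1,255,-1);y,x=np.nonzero(mm);q=(x.mean(),y.mean())
im0=cv2.imread("pics/scene0.png");hs=cv2.cvtColor(im0,cv2.COLOR_BGR2HSV);m=((hs[...,1]>170)&((hs[...,0]<6)|(hs[...,0]>174))&(hs[...,2]>60));m[:,:280]=0;m[:230]=0;m[280:]=0
v,u=np.nonzero(m);print("tri red",[np.round(t,1) for t in tri(ray("wrist",q,s),ray("scene",(u.mean(),v.mean())))],onz("wrist",q,5,s).round(1))
for c in cs:
    r=cv2.minAreaRect(c);p=c[:,0];b=p[p[:,1]>p[:,1].max()-3].mean(0);t=p[p[:,1]<p[:,1].min()+3].mean(0);print("grip end",b,onz("wrist",b,5,s)[:2].round(1),"start",t,onz("wrist",t,5,s)[:2].round(1))
# grey jaws: low chroma near (215,115)
f=cv2.GaussianBlur(im,(3,3),0).astype(int);ch=f.max(2)-f.min(2);g=(ch<28).astype(np.uint8);g[:,:195]=0;g[:,260:]=0;g[:90]=0;g[160:]=0
for c in cv2.findContours(g,0,1)[0]:
    if cv2.contourArea(c)<30: continue
    p=c[:,0];r=cv2.minAreaRect(c);t=p[p[:,1]<p[:,1].min()+2].mean(0);print("jaw",r,"tip",t,onz("wrist",t,5,s)[:2].round(1),"c",onz("wrist",r[0],8,s)[:2].round(1),[onz("wrist",k,8,s)[:2].round(1).tolist() for k in cv2.boxPoints(r)])
cv2.imwrite("pics/pl.png",cv2.resize(im[80:220,180:320],None,fx=4,fy=4,interpolation=2))
E
```

```text
tri red [array([ 376.5, -327.7,    4.2]), array([1.7, 1.7])] [ 375.9 -326.     5. ]
grip end [222.85714286 191.        ] [ 366.5 -364.4] start [214. 143.] [ 356.8 -297.7]
grip end [247.625 184.25 ] [ 401.3 -354.8] start [229.66666667 138.16666667] [ 377.9 -291.4]
jaw ((217.52700805664062, 119.66215515136719), (39.620155334472656, 15.617903709411621), 80.53767395019531) tip [209.5 101.5] [ 353.1 -244.8] c [ 363.  -267.4] [[349.8, -244.8], [369.5, -241.7], [376.6, -290.8], [356.1, -294.1]]
```

View pics/pl.png

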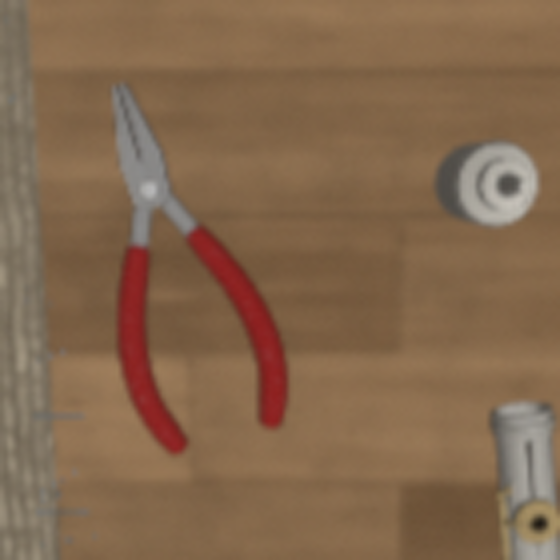

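The pliers' jaw tip is at crop (120,87), the rivet at (149,189) and the grip ends at (178,447) and (271,424). That puts the axis at -74.8° and the grasp at about (362,-276); red triangulates to z = 4.2, as expected.

```bash
python3 -m crank '[[[-0.6,1,0,0,0,0,45],[-0.6,1,0,0,0,0,45],[-0.6,1,0,0,0,0,45],[-0.6,1,0,0,0,0,45],[-0.6,1,0,0,0,0,45],[-0.6,1,0,0,0,0,45],[-0.6,1,0,0,0,0,45],[-0.6,1,0,0,0,0,45]]]' >/dev/null
python3 -m crank '[[[-0.6,1,0,0,0,0,45],[-0.6,1,0,0,0,0,45],[0,0,0,0,0,1,45],[0,0,0,0,0,1,45],[0,0,0,0,0,1,45],[0,0,0.2,0,0,1,45],[0,0,0.6,0,0,1,45],[0,0,0.9,0,0,1,45]]]' >/dev/null
python3 -m crank '[[[0,0,0.9,0,0,1,45],[0,0,0.9,0,0,1,45],[0,0,0.8,0,0,1,45],[0,0,0.5,0,0,0.2,45],[0,0,0,0,0,0,45],[0,0,0,0,0,0,45],[0,0,0,0,0,0,45],[0,0,0,0,0,0,45]]]'
sh cap.sh pg
python3 - <<'E'
from meas import *
s=sense();q=s["ee_rot"];M=R.from_quat([q[1],q[2],q[3],q[0]]).as_matrix();print("yaw x",np.degrees(np.arctan2(M[1,0],M[0,0])))
im,s=load("pg")
print("axis pts proj rivet",proj("wrist",[362,-276,9],s),"tip",proj("wrist",[353,-245,5],s),"tcp axis",proj("wrist",[*s["eef_pos"][:2],9],s))
s,cs=blobs("pg",0,True,60)
for c in cs:
    r=cv2.minAreaRect(c)
    print(r,[onz("wrist",k,5,s)[:2].round(1).tolist() for k in cv2.boxPoints(r)])
E
```

```text
time_s: 18.3
eef_pos: [362.0, -276.9, 68.2]
ee_rot: [0.0, 0.797, -0.604, 0.001]
force: [0.0, -0.4, -1.1]
grip_width: 0.53
grip_force: 0.0
pg 18.3 [ 362.  -276.9   68.2] [-0.91  0.38  1.89 -0.    0.87  1.96]
yaw x -74.37660170938737
axis pts proj rivet [254.06544874 203.33172128] tip [254.38089329 239.32322634] tcp axis [254.34109513 202.30479685]
((280.4332275390625, 128.64962768554688), (22.103439331054688, 100.95486450195312), 6.8182148933410645) [[360.3, -296.8], [372.4, -368.4], [357.0, -370.9], [343.4, -299.4]]
((229.39605712890625, 128.46038818359375), (100.69776916503906, 22.388338088989258), 84.2894058227539) [[414.1, -355.2], [399.3, -360.8], [373.6, -293.1], [389.7, -286.8]]
```

```bash
python3 -m crank '[[[0,0,0.9,0,0,0,45],[0,0,0.8,0,0,0,45],[0,0,0.6,0,0,0,45],[0,0,0.32,0,0,0,45],[0,0,0,0,0,0,45],[0,0,0,0,0,0,45],[0,0,0,0,0,0,0],[0,0,0,0,0,0,0]]]' 60
python3 -m crank '[[[0,0,0,0,0,0,0],[0,0,0,0,0,0,0],[0,0,0,0,0,0,0],[0,0,-0.4,0,0,0,0],[0,0,-1,0,0,0,0],[0,0,-1,0,0,0,0],[0,0,-1,0,0,0,0],[0,0,-1,0,0,0,0]]]'
```

```text
time_s: 19.15
eef_pos: [362.0, -276.8, 2.6]
ee_rot: [0.0, 0.797, -0.605, 0.001]
force: [0.1, -0.4, 0.1]
grip_width: 0.197
grip_force: 0.0
time_s: 19.95
eef_pos: [361.6, -276.3, 113.8]
ee_rot: [0.0, 0.797, -0.605, 0.0]
force: [-0.7, 0.6, -1.1]
grip_width: 0.126
grip_force: 58.7
```

```bash
python3 -m crank '[[[0,0,0,0,0,-0.985,0],[0,0,0,0,0,-0.985,0],[0,0,0,0,0,-0.985,0],[0,0,0,0,0,-0.985,0],[0,0,0,0,0,-0.985,0],[0,0,0,0,0,-0.985,0],[0,0,0,0,0,-0.985,0],[0,0,0,0,0,-0.985,0]]]' >/dev/null
python3 -m crank '[[[0,0,0,0,0,-0.985,0],[0.536,-0.964,0,0,0,0,0],[0.536,-0.964,0,0,0,0,0],[0.536,-0.964,0,0,0,0,0],[0.536,-0.964,0,0,0,0,0],[0.536,-0.964,0,0,0,0,0],[0.536,-0.964,0,0,0,0,0],[0.536,-0.964,0,0,0,0,0]]]' >/dev/null
python3 -m crank '[[[0.536,-0.964,0,0,0,0,0],[0.536,-0.964,0,0,0,0,0],[0.536,-0.964,0,0,0,0,0],[0.536,-0.964,0,0,0,0,0],[0.536,-0.964,0,0,0,0,0],[0.536,-0.964,0,0,0,0,0],[0.536,-0.964,0,0,0,0,0],[0.536,-0.964,0,0,0,0,0]]]'
python3 -m crank '[[[0.536,-0.964,0,0,0,0,0],[0.536,-0.964,0,0,0,0,0],[0,0,0,0,0,0,0],[0,0,0,0,0,0,0],[0,0,0,0,0,0,0],[0,0,0,0,0,0,0],[0,0,0,0,0,0,0],[0,0,0,0,0,0,0]]]'
sh cap.sh pp
python3 - <<'E'
from meas import *
im,s=load("pp")
m=np.zeros_like(im);print(s["grip_width"])
s_,cs=blobs("pp",0,True,60)
for c in cs:
    r=cv2.minAreaRect(c);print("red",np.round(r[0]),np.round(r[1]),[onz("wrist",k,s["eef_pos"][2]+3,s)[:2].round(1).tolist() for k in cv2.boxPoints(r)])
cv2.imwrite("pics/pp_c.png",im)
E
```

```text
time_s: 22.35
eef_pos: [584.6, 73.3, 112.8]
ee_rot: [0.0, 1.0, -0.03, 0.0]
force: [0.9, -0.0, 0.1]
grip_width: 0.129
grip_force: 58.8
time_s: 23.15
eef_pos: [613.9, 118.2, 112.2]
ee_rot: [0.0, 1.0, -0.031, 0.0]
force: [0.4, 0.2, 0.0]
grip_width: 0.127
grip_force: 58.8
pp 23.15 [613.9 118.2 112.2] [ 0.    0.64  1.32 -0.    1.18  1.64]
0.12717012191631213
red [292. 134.] [ 32. 147.] [[633.2, 109.5], [704.2, 97.4], [701.5, 82.4], [629.8, 92.3]]
red [217. 133.] [147.  33.] [[705.8, 139.9], [706.2, 124.7], [634.0, 123.2], [633.3, 140.7]]
```

View pics/pp.png

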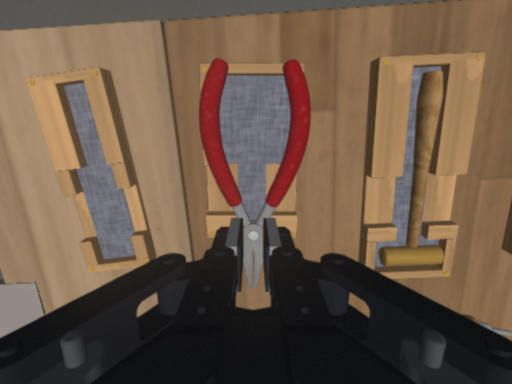

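The held pliers look symmetric about column 255, and the tray's far rim runs (200,66)–(303,66). The cut spans rows 164–214. I'll work out the offsets.

```bash
python3 - <<'E'
from meas import *
im,s=load("pp")
for p in((200,66),(303,66),(207,236),(298,236)): print(p,onz("wrist",p,19,s)[:2].round(1))
for p in((207,164),(297,164),(207,214),(297,214)): print("cut",p,onz("wrist",p,13,s)[:2].round(1))
E
```

```text
(200, 66) [719.7 153.5]
(303, 66) [714.7  71.6]
(207, 236) [572.9 163.3]
(298, 236) [567.7  78.4]
cut (207, 164) [639.7 157.3]
cut (297, 164) [634.8  77. ]
cut (207, 214) [592.5 162.2]
cut (297, 214) [587.3  78. ]
```

```bash
python3 -m crank '[[[0,0,1,0,0,-0.1,0],[0,0,1,0,0,0,0],[0,0,0.9,0,0,0,0],[0,0,0.5,0,0,0,0],[0,0,0.4,0,0,0,0],[0,0,0.22,0,0,0,0],[0,0,0,0,0,0,0],[0,0,0,0,0,0,0]]]'
python3 -m crank '[[[0,0,0,0,0,0,25],[0,0,0,0,0,0,30],[0,0,0,0,0,0,30],[0,0,-0.5,0,0,0,30],[0,0,-1,0,0,0,30],[0,0,-1,0,0,0,30],[0,0,-1,0,0,0,30],[0,0,-1,0,0,0,30]]]'
python3 -m crank '[[[0,0,-1,0,0,0,85],[-0.8,0,-1,0,0,0,85],[-0.8,0,-0.5,0,0,0,85],[-0.8,0,0,0,0,0,85],[-0.8,0,0,0,0,0,85],[0,0,0,0,0,0,85],[0,0,0,0,0,0,85],[0,0,0,0,0,0,85]]]'
sh cap.sh pv
python3 - <<'E'
from meas import *
s,cs=blobs("pv",0,True,60)
for c in cs:
    r=cv2.minAreaRect(c);print("red",np.round(r[0]),np.round(r[1]),[onz("wrist",k,14,s)[:2].round(1).tolist() for k in cv2.boxPoints(r)])
im=capture("scene");cv2.imwrite("pics/scene2.png",im)
hs=cv2.cvtColor(im,cv2.COLOR_BGR2HSV);m=((hs[...,1]>170)&((hs[...,0]<6)|(hs[...,0]>174))&(hs[...,2]>60));m[:,:150]=0;m[180:]=0;m[:,300:]=0
v,u=np.nonzero(m);S=np.zeros((384,512),np.uint8);cv2.drawContours(S,[c for c in cs if cv2.contourArea(c)>100],-1,255,-1);y,x=np.nonzero(S)
print(len(u),tri(ray("wrist",(x.mean(),y.mean()),s),ray("scene",(u.mean(),v.mean()))))
E
```

```text
time_s: 24.0
eef_pos: [614.4, 118.6, 12.3]
ee_rot: [-0.0, 1.0, -0.023, 0.001]
force: [-0.1, 0.3, -0.8]
grip_width: 0.125
grip_force: 58.8
time_s: 24.8
eef_pos: [614.0, 118.6, 126.2]
ee_rot: [-0.0, 1.0, -0.023, 0.001]
force: [0.9, -0.1, -0.4]
grip_width: 0.355
grip_force: 0.0
time_s: 25.6
eef_pos: [534.8, 122.2, 186.8]
ee_rot: [0.0, 1.0, -0.023, 0.0]
force: [0.9, 0.5, 0.6]
grip_width: 1.0
grip_force: 0.0
pv 25.6 [534.8 122.2 186.8] [ 0.01  0.4   1.49 -0.    1.25  1.63]
red [272.  46.] [14. 75.] [[633.7, 108.8], [703.9, 97.1], [701.8, 82.9], [631.3, 93.6]]
red [236.  45.] [74. 14.] [[705.8, 140.9], [706.0, 127.0], [635.3, 125.2], [634.9, 140.0]]
95 (array([671.09706031, 114.0682567 ,  14.07052767]), [np.float64(0.1488039489346237), np.float64(0.1488039489345084)])
```

The pliers are seated: red centre at (671,114), triangulated z = 14 = floor + 6. Next is the burnisher; I'll hover over it and measure again.

```bash
python3 -m crank '[[[-0.355,1,0,0,0,0,60],[-0.355,1,0,0,0,0,60],[-0.355,1,0,0,0,0,60],[-0.355,1,0,0,0,0,60],[-0.355,1,0,0,0,0,60],[-0.355,1,0,0,0,0,60],[-0.355,1,0,0,0,0,60],[-0.355,1,0,0,0,0,60]]]' >/dev/null
python3 -m crank '[[[0,0,0.2,0,0,-0.97,60],[0,0,0.2,0,0,-0.97,60],[0,0,0.2,0,0,-0.97,60],[0,0,0.2,0,0,-0.97,60],[0,0,0.2,0,0,-0.97,60],[0,0,0.2,0,0,-0.97,60],[0,0,0.2,0,0,-0.97,60],[0,0,0.1,0,0,-0.97,60]]]' >/dev/null
python3 -m crank '[[[0,0,0,0,0,-0.97,60],[0,0,0,0,0,-0.97,60],[0,0,0,0,0,0,60],[0,0,0,0,0,0,60],[0,0,0,0,0,0,60],[0,0,0,0,0,0,60],[0,0,0,0,0,0,60],[0,0,0,0,0,0,60]]]'
sh cap.sh bg
python3 - <<'E'
from meas import *
im,s=load("bg"); hs=cv2.cvtColor(cv2.GaussianBlur(im,(3,3),0),cv2.COLOR_BGR2HSV)
print("tcp px",proj("wrist",[*s["eef_pos"][:2],13],s))
for v in range(60,260,15): print(v,[f"{hs[v,u,1]}/{hs[v,u,2]}" for u in range(200,310,7)])
E
```

```text
time_s: 28.1
eef_pos: [453.8, -74.1, 149.1]
ee_rot: [-0.0, 0.794, 0.608, 0.0]
force: [-0.4, 0.6, 0.4]
grip_width: 0.698
grip_force: 0.0
bg 28.1 [453.8 -74.1 149.1] [-0.42  0.26  1.8   0.    1.08 -0.15]
tcp px [251.39904038 178.5519987 ]
60 ['116/134', '114/136', '113/138', '114/136', '116/132', '117/129', '116/123', '115/131', '113/138', '111/140', '111/143', '111/143', '111/142', '114/137', '112/137', '113/138']
75 ['113/135', '110/141', '111/143', '111/143', '110/144', '111/140', '114/136', '113/135', '113/135', '113/136', '113/136', '114/136', '114/137', '117/111', '134/168', '117/157']
90 ['116/134', '116/132', '116/132', '114/134', '116/134', '115/131', '118/128', '118/130', '116/132', '115/133', '114/136', '113/136', '113/133', '115/126', '115/168', '13/115']
105 ['117/131', '115/133', '115/133', '115/135', '113/136', '114/136', '115/133', '114/132', '116/128', '115/120', '116/114', '116/117', '116/119', '114/119', '117/118', '106/154']
120 ['114/136', '115/124', '117/120', '116/117', '116/119', '115/120', '117/120', '113/122', '113/124', '112/123', '113/122', '113/124', '112/1
[... 960 characters left out ...]
/128', '112/134', '114/139', '111/142', '113/142', '113/140', '128/135', '131/144', '115/133', '116/134', '116/130', '116/127', '116/130', '117/131', '118/130']
225 ['113/138', '115/135', '115/135', '114/136', '114/137', '115/138', '113/140', '106/137', '78/131', '115/133', '115/133', '115/135', '115/135', '116/134', '116/132', '116/132']
240 ['114/125', '118/128', '118/128', '118/128', '118/128', '118/127', '117/129', '114/132', '81/133', '110/142', '111/143', '109/143', '109/143', '108/142', '110/141', '112/139']
255 ['111/136', '111/142', '110/141', '109/140', '110/142', '110/141', '110/139', '34/134', '111/135', '113/133', '113/136', '112/137', '112/137', '112/139', '111/140', '112/137']
```

View pics/bg.png

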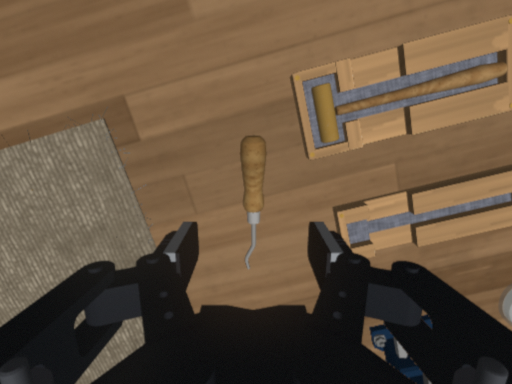

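The burnisher's handle runs along column 254 (rows 136–212), with the bent tip at left, (247,267). It is aligned with the tool, 2.8 mm to the +y side; 81 mm measured handle length agrees with 80. Grasping.

```bash
python3 -m crank '[[[0.04,0.11,1,0,0,0,60],[0,0,1,0,0,0,60],[0,0,1,0,0,0,60],[0,0,1,0,0,0,60],[0,0,1,0,0,0,60],[0,0,0.5,0,0,0,60],[0,0,0.3,0,0,0,60],[0,0,0,0,0,0,60]]]' 50
python3 -m crank '[[[0,0,0,0,0,0,0],[0,0,0,0,0,0,0],[0,0,0,0,0,0,0],[0,0,0,0,0,0,0],[0,0,0,0,0,0,0],[0,0,0,0,0,0,0],[0,0,-0.5,0,0,0,0],[0,0,-1,0,0,0,0]]]'
```

```text
time_s: 28.95
eef_pos: [456.4, -73.7, 3.6]
ee_rot: [-0.001, 0.794, 0.608, -0.0]
force: [-0.3, -0.3, 0.6]
grip_width: 0.703
grip_force: 0.0
time_s: 29.75
eef_pos: [455.9, -73.6, 41.3]
ee_rot: [-0.001, 0.794, 0.608, -0.001]
force: [-0.2, -1.1, 0.0]
grip_width: 0.268
grip_force: 49.2
```

```bash
python3 -m crank '[[[0,0,-1,0,0,-0.978,0],[0,0,-1,0,0,-0.978,0],[0,0,-1,0,0,-0.978,0],[0,0,0,0,0,-0.978,0],[0,0,0,0,0,-0.978,0],[0,0,0,0,0,-0.978,0],[0,0,0,0,0,-0.978,0],[0,0,0,0,0,-0.978,0]]]' >/dev/null
python3 -m crank '[[[0,0,0,0,0,-0.978,0],[0,0,0,0,0,-0.978,0],[0,0,0,0,0,-0.978,0],[0,0,0,0,0,-0.978,0],[0,0,0,0,0,-0.978,0],[0,0,0,0,0,-0.978,0],[-0.517,0.977,0,0,0,0,0],[-0.517,0.977,0,0,0,0,0]]]' 
python3 -m crank '[[[-0.517,0.977,0,0,0,0,0],[-0.517,0.977,0,0,0,0,0],[-0.517,0.977,0,0,0,0,0],[-0.517,0.977,0,0,0,0,0],[-0.517,0.977,0,0,0,0,0],[-0.517,0.977,0,0,0,0,0],[-0.517,0.977,0,0,0,0,0],[-0.517,0.977,0,0,0,0,0]]]' >/dev/null
python3 -m crank '[[[-0.517,0.977,0,0,0,0,0],[-0.517,0.977,0,0,0,0,0],[-0.517,0.977,0,0,0,0,0],[0,0,0,0,0,0,0],[0,0,0,0,0,0,0],[0,0,0,0,0,0,0],[0,0,0,0,0,0,0],[0,0,0,0,0,0,0]]]' 
sh cap.sh bp
python3 - <<'E'
from meas import *
im,s=load("bp")
w,f=masks(im);f=f.astype(np.uint8);f=cv2.morphologyEx(f,cv2.MORPH_OPEN,np.ones((3,3)))
print("tcp px",proj("wrist",[*s["eef_pos"][:2],19],s))
for c in cv2.findContours(f,0,1)[0]:
    if cv2.contourArea(c)>150: 
        r=cv2.minAreaRect(c);print("felt",np.round(r[0]),np.round(r[1]),np.round(r[2]),[onz("wrist",k,8,s)[:2].round(1).tolist() for k in cv2.boxPoints(r)])
cr=im[0:300,140:380];cv2.imwrite("pics/bp_c.png",cv2.resize(cr,None,fx=2,fy=2))
for v in range(20,260,20): print(v,"felt",[u for u in range(150,360,2) if f[v,u]][:1]+[u for u in range(150,360,2) if f[v,u]][-1:])
E
```

```text
time_s: 31.35
eef_pos: [479.0, -22.8, 117.1]
ee_rot: [0.0, -0.038, 0.999, -0.0]
force: [-0.1, -1.3, -0.4]
grip_width: 0.265
grip_force: 49.2
time_s: 32.95
eef_pos: [599.5, 255.2, 116.8]
ee_rot: [0.0, -0.038, 0.999, 0.0]
force: [-0.4, 0.1, -0.7]
grip_width: 0.268
grip_force: 49.2
bp 32.95 [599.5 255.2 116.8] [ 0.22  0.69  1.22 -0.    1.23 -1.42]
tcp px [253.34127919 186.77210568]
felt [449. 361.] [11. 22.] 9.0 [[806.3, 490.2], [775.1, 486.0], [776.4, 498.6], [807.7, 503.1]]
felt [133. 229.] [28. 12.] 90.0 [[640.4, 134.7], [639.5, 146.4], [669.6, 145.5], [670.5, 133.4]]
felt [106. 238.] [75. 31.] 90.0 [[628.7, 99.8], [626.4, 129.5], [708.8, 125.7], [711.2, 93.5]]
felt [113. 177.] [58. 21.] 74.0 [[580.9, 107.2], [573.9, 126.2], [626.7, 139.2], [634.4, 119.2]]
felt [255. 146.] [25. 38.] 90.0 [[554.5, 236.0], [551.9, 270.2], [574.5, 272.4], [577.2, 237.4]]
20 felt []
40 felt []
60 felt []
80 felt []
100 felt []
120 felt []
140 felt [236, 274]
160 felt []
180 felt []
200 felt []
220 felt []
240 felt []
```

```bash
python3 - <<'E'
from meas import *
for n in("bp",):
    im,s=load(n);hs=cv2.cvtColor(cv2.GaussianBlur(im,(5,5),0),cv2.COLOR_BGR2HSV)
    m=(hs[...,1]>126)&(hs[...,2]>60)&(hs[...,0]>10)&(hs[...,0]<22);m[:,:200]=0;m[:,310:]=0
    for v in range(0,330,20):
        u=np.nonzero(m[v])[0]
        if len(u)>5: print(v,u.min(),u.max(),len(u))
    for v in(110,130,150,170,190): print(v,[f"{hs[v,u,1]}/{hs[v,u,2]}" for u in range(205,310,6)])
# side views of blade: steel in side/scene cam
E
```

```text
180 230 278 49
200 229 278 50
220 231 275 45
240 233 272 40
260 236 268 33
280 233 270 38
300 226 282 37
110 ['87/155', '93/150', '92/153', '89/155', '90/153', '92/149', '94/147', '93/151', '88/157', '90/153', '91/151', '93/148', '87/149', '86/157', '85/159', '84/160', '83/163', '83/163']
130 ['88/153', '92/149', '92/152', '124/168', '115/166', '109/159', '107/159', '107/159', '109/161', '112/164', '111/165', '110/164', '115/173', '124/173', '117/168', '84/160', '83/163', '83/162']
150 ['89/152', '93/148', '91/151', '114/163', '114/163', '15/103', '16/115', '15/117', '17/119', '19/123', '18/113', '16/113', '99/129', '114/165', '110/156', '83/163', '83/162', '84/160']
170 ['89/154', '91/145', '91/151', '113/179', '116/162', '134/97', '137/110', '138/116', '137/115', '138/113', '137/104', '136/90', '123/91', '115/166', '89/157', '83/163', '84/163', '86/158']
190 ['89/155', '92/150', '92/150', '109/168', '130/110', '142/117', '140/129', '141/132', '139/134', '139/134', '142/126', '140/113', '138/89', '115/164', '86/157', '84/161', '83/159', '85/159']
```

```bash
python3 -m crank '[[[0,0.08,1,0,0,-0.12,0],[0,0,1,0,0,0,0],[0,0,0.9,0,0,0,0],[0,0,0.4,0,0,0,0],[0,0,0.3,0,0,0,0],[0,0,0.3,0,0,0,0],[0,0,0.22,0,0,0,0],[0,0,0.04,0,0,0,0]]]'
python3 -m crank '[[[0,0,0,0,0,0,0],[0,0,0,0,0,0,28],[0,0,0,0,0,0,35],[0,0,0,0,0,0,40],[0,0,-0.5,0,0,0,40],[0,0,-1,0,0,0,40],[0,0,-1,0,0,0,40],[0,0,-1,0,0,0,40]]]'
python3 -m crank '[[[0,0,-1,0,0,0,85],[0,0,-1,0,0,0,85],[0,0,-1,0,0,0,85],[0.8,0,-0.5,0,0,0,85],[0.8,0,0,0,0,0,85],[0.8,0,0,0,0,0,85],[0.8,0,0,0,0,0,85],[0,0,0,0,0,0,85]]]'
python3 -m crank '[[[1,0,0,0,0,0,85],[1,0,0,0,0,0,85],[0,0,0,0,0,0,85],[0,0,0,0,0,0,85],[0,0,0,0,0,0,85],[0,0,0,0,0,0,85],[0,0,0,0,0,0,85],[0,0,0,0,0,0,85]]]'
sh cap.sh bv
python3 - <<'E'
from meas import *
im,s=load("bv")
print(proj("wrist",[600,256,20],s),proj("wrist",[690,262,8],s))
E
```

```text
time_s: 33.8
eef_pos: [599.7, 257.8, 13.0]
ee_rot: [0.0, -0.047, 0.999, 0.0]
force: [-1.7, -0.6, 4.4]
grip_width: 0.266
grip_force: 49.7
time_s: 34.6
eef_pos: [599.5, 257.8, 102.1]
ee_rot: [0.0, -0.047, 0.999, 0.0]
force: [0.2, 1.2, -0.9]
grip_width: 0.466
grip_force: 0.0
time_s: 35.4
eef_pos: [518.3, 250.4, 188.9]
ee_rot: [0.0, -0.048, 0.999, 0.0]
force: [0.3, -0.1, 0.9]
grip_width: 0.995
grip_force: 0.0
time_s: 36.2
eef_pos: [470.2, 245.5, 187.4]
ee_rot: [-0.0, -0.047, 0.999, -0.0]
force: [0.2, 0.5, 1.2]
grip_width: 0.995
grip_force: 0.0
bv 36.2 [470.2 245.5 187.4] [ 0.26  0.36  1.55 -0.    1.23 -1.41]
[251.83547197 271.37985451] [250.12633489 323.58443769]
```

```bash
python3 -m crank '[[[0,0,0,0,0,0.951,85],[0,0,0,0,0,0.951,85],[0,0,0,0,0,0.951,85],[0,0,0,0,0,0.951,85],[0,0,0,0,0,0.951,85],[0,0,0,0,0,0.951,85],[0,0,0,0,0,0.951,85],[0,0,0,0,0,0.951,85]]]' >/dev/null
python3 -m crank '[[[0,0,0,0,0,0.951,85],[0,0,0,0,0,0.951,85],[0,0,0,0,0,0.951,85],[0,0,0,0,0,0.951,85],[0,0,0,0,0,0.951,85],[-0.28,0.885,0,0,0,0,85],[-0.28,0.885,0,0,0,0,85],[-0.28,0.885,0,0,0,0,85]]]' >/dev/null
python3 -m crank '[[[-0.28,0.885,0,0,0,0,85],[-0.28,0.885,0,0,0,0,85],[-0.28,0.885,0,0,0,0,85],[0,0,0,0,0,0,85],[0,0,0,0,0,0,85],[0,0,0,0,0,0,85],[0,0,0,0,0,0,85],[0,0,0,0,0,0,85]]]'
sh cap.sh bv2
python3 - <<'E'
from meas import *
im,s=load("bv2");hs=cv2.cvtColor(cv2.GaussianBlur(im,(3,3),0),cv2.COLOR_BGR2HSV)
w,f=masks(im)
q=s["ee_rot"];print("yaw",2*np.degrees(np.arctan2(q[2],q[1])))
# sample grid in tray frame: origin (599.5,256.5), ydir 184.4deg
a=np.radians(184.4);Y=np.array([np.cos(a),np.sin(a)]);X=np.array([Y[1],-Y[0]])
for ty in list(range(52,-120,-8)):
    row=""
    for tx in range(-32,33,2):
        P=np.array([599.5,256.5])+tx*X+ty*Y
        u,v=np.round(proj("wrist",[*P,12],s)).astype(int)
        h,S,V=hs[v,u]
        row+= "F" if f[v,u] else ("H" if S>126 else ("g" if S<60 else "."))
    print(f"{ty:5d}",row)
c=(hs[...,1]>126)&(hs[...,2]>55)&(hs[...,0]<25);c=c.astype(np.uint8);c[:60]=0;c[220:]=0;c=cv2.morphologyEx(c,cv2.MORPH_OPEN,np.ones((3,3)))
for k in cv2.findContours(c,0,1)[0]:
    if cv2.contourArea(k)>200:
        r=cv2.minAreaRect(k);print(np.round(r[0]),np.round(r[1]),[onz("wrist",p,20,s)[:2].round(1).tolist() for p in cv2.boxPoints(r)])
E
```

```text
time_s: 38.65
eef_pos: [599.5, 195.9, 187.8]
ee_rot: [0.0, 0.728, 0.685, 0.0]
force: [-1.2, -0.2, -0.2]
grip_width: 0.997
grip_force: 0.0
bv2 38.65 [599.5 195.9 187.8] [0.13 0.58 1.21 0.   1.35 0.19]
yaw 86.54837412165269
   52 ..HH.........................HH..
   44 .......gFFFFgggg..gggFFFFg.......
   36 .......gFg.HHHHHHHHHHH.gFg.......
   28 .......gFg.HHHHHHHHHHH.gFg.......
   20 .......ggg.HHHHHHHHHH..gFg.......
   12 ........gg.HHHHHHHHHH..gFg.......
    4 ........FF.HHHHHHHHHH.gFFg.......
   -4 ........FFg.HHHHHHHHHggFFg.......
  -12 .......gFFg.HHHHHHHH.gFFFg.......
  -20 .......gFFg.HHHHHHHH.gFFFg.......
  -28 .......gFg..HHHHHHHHH.FFFg.......
  -36 .......gFFg.HHHHHHHH.gFFFg.......
  -44 .......ggFFFgggggggggggggg.......
  -52 .........FFFgggggggg.............
  -60 .........FFFFFggggFF.............
  -68 .........FFFFFgggFFF.............
  -76 .........FFFFFgggFFF.............
  -84 .........FFFFFggFFFF.............
  -92 .........FFFggFFFFFF.............
 -100 .........FggFFFFFFFF.............
 -108 .........FFggFFFFFFF.............
 -116 .................................
[ 56. 160.] [50. 17.] [[374.3, 251.7], [393.2, 250.6], [379.5, 193.7], [359.7, 194.9]]
[247. 118.] [21. 71.] [[558.2, 264.2], [634.8, 271.6], [637.7, 249.8], [559.7, 242.1]]
```

The sampled grid shows the burnisher seated: the handle is inside its pocket with felt on both sides, and the whole blade and bent tip are over the felt of the blade pocket. Now the file.

```bash
python3 -m crank '[[[0.089,-0.939,0,0,0,0,60],[0.089,-0.939,0,0,0,0,60],[0.089,-0.939,0,0,0,0,60],[0.089,-0.939,0,0,0,0,60],[0.089,-0.939,0,0,0,0,60],[0.089,-0.939,0,0,0,0,60],[0.089,-0.939,0,0,0,0,60],[0.089,-0.939,0,0,0,0,60]]]' >/dev/null
python3 -m crank '[[[0.089,-0.939,0,0,0,0,60],[0.089,-0.939,0,0,0,0,60],[0,0,0.6,0,0,0,60],[0,0,0.6,0,0,0,60],[0,0,0,0,0,0,60],[0,0,0,0,0,0,60],[0,0,0,0,0,0,60],[0,0,0,0,0,0,60]]]'
sh cap.sh fg
python3 - <<'E'
from meas import *
im,s=load("fg");hs=cv2.cvtColor(cv2.GaussianBlur(im,(3,3),0),cv2.COLOR_BGR2HSV)
print("tcp px",proj("wrist",[*s["eef_pos"][:2],9],s))
h=(hs[...,1]>126)&(hs[...,2]>55);g=(hs[...,1]<55)
for v in range(10,270,12):
    a=[u for u in range(205,300) if h[v,u]];b=[u for u in range(205,300) if g[v,u]]
    print(v,"H",a[:1]+a[-1:],len(a),"steel",b[:1]+b[-1:],len(b))
E
```

```text
time_s: 40.3
eef_pos: [367.3, 232.0, 158.1]
ee_rot: [0.0, 0.728, 0.685, 0.001]
force: [-0.8, 0.5, -0.3]
grip_width: 0.699
grip_force: 0.0
fg 40.3 [367.3 232.  158.1] [0.29 0.19 1.86 0.   1.09 0.35]
tcp px [251.34916283 175.61360511]
10 H [] 0 steel [205, 299] 95
22 H [] 0 steel [205, 299] 95
34 H [] 0 steel [205, 299] 95
46 H [] 0 steel [205, 299] 95
58 H [] 0 steel [263, 268] 6
70 H [] 0 steel [262, 267] 6
82 H [] 0 steel [261, 265] 5
94 H [] 0 steel [259, 264] 6
106 H [] 0 steel [258, 263] 6
118 H [] 0 steel [257, 262] 6
130 H [] 0 steel [256, 260] 5
142 H [] 0 steel [255, 259] 5
154 H [] 0 steel [253, 258] 6
166 H [249, 260] 12 steel [] 0
178 H [247, 260] 14 steel [] 0
190 H [245, 259] 15 steel [] 0
202 H [244, 258] 15 steel [] 0
214 H [] 0 steel [] 0
226 H [] 0 steel [] 0
238 H [] 0 steel [] 0
250 H [] 0 steel [] 0
262 H [] 0 steel [] 0
```

```bash
python3 - <<'E'
from meas import *
im,s=load("fg");hs=cv2.cvtColor(cv2.GaussianBlur(im,(3,3),0),cv2.COLOR_BGR2HSV)
h=(hs[...,1]>126)&(hs[...,2]>55);rows=[v for v in range(150,230) if h[v,235:270].sum()>4];print(rows[0],rows[-1])
M=R.from_quat(np.r_[s["ee_rot"][1:],s["ee_rot"][0]]).as_matrix()
for p in((265.5,58),(260.5,106),(255.5,154),(254.5,166),(253.5,178),(252,190),(251,202),(254.5,rows[0]),(250.5,rows[-1])):
    P=onz("wrist",p,9,s);print(p,P[:2].round(1),"tool",(M.T@(P-s["eef_pos"]))[:2].round(1))
# second view w1 for height: handle end rows & centre
im,s1=load("w1");hs=cv2.cvtColor(cv2.GaussianBlur(im,(3,3),0),cv2.COLOR_BGR2HSV);h=(hs[...,1]>126)&(hs[...,2]>55);r1=[v for v in range(70,140) if h[v,115:145].sum()>4];v=r1[-1]-2;print(r1[0],r1[-1])
c=lambda hh,rr,a,b:np.array([np.mean([a+np.mean(np.nonzero(hh[v,a:b])[0]) for v in rr]),np.mean(rr)])
im,s=load("fg");hs2=cv2.cvtColor(cv2.GaussianBlur(im,(3,3),0),cv2.COLOR_BGR2HSV);h2=(hs2[...,1]>126)&(hs2[...,2]>55)
print(tri(ray("wrist",c(h,r1,115,145),s1),ray("wrist",c(h2,rows,235,270),s)))
E
```

```text
158 213
(265.5, 58) [388.4 348.8] tool [117.8  13.8]
(260.5, 106) [381.1 304.1] tool [72.7  9.3]
(255.5, 154) [373.2 255.3] tool [23.6  4.3]
(254.5, 166) [371.3 242.4] tool [10.6  3.3]
(253.5, 178) [369.5 229.2] tool [-2.7  2.2]
(252, 190) [367.  215.8] tool [-16.3   0.5]
(251, 202) [365.  201.9] tool [-30.3  -0.6]
(254.5, 158) [371.9 251.1] tool [19.3  3.2]
(250.5, 213) [363.6 188.9] tool [-43.3  -1.2]
84 132
(array([368.18594919, 221.57312938,  10.18480012]), [np.float64(0.47160539506996874), np.float64(0.471605395069967)])
```

```bash
python3 -m crank '[[[-0.05,0.09,1,0,0,0.69,50],[0,0,1,0,0,0,50],[0,0,1,0,0,0,50],[0,0,1,0,0,0,50],[0,0,1,0,0,0,50],[0,0,0.8,0,0,0,50],[0,0,0.4,0,0,0,50],[0,0,0,0,0,0,50]]]' 50
python3 -m crank '[[[0,0,0,0,0,0,0],[0,0,0,0,0,0,0],[0,0,0,0,0,0,0],[0,0,0,0,0,0,0],[0,0,0,0,0,0,0],[0,0,0,0,0,0,0],[0,0,-0.5,0,0,0,0],[0,0,-1,0,0,0,0]]]'
```

```text
time_s: 41.15
eef_pos: [368.8, 230.5, 2.0]
ee_rot: [-0.0, 0.76, 0.649, -0.001]
force: [0.7, 0.0, -0.0]
grip_width: 0.581
grip_force: 0.0
time_s: 41.95
eef_pos: [368.3, 230.3, 39.8]
ee_rot: [-0.001, 0.76, 0.649, -0.001]
force: [-0.2, 0.6, -0.4]
grip_width: 0.164
grip_force: 49.1
```

```bash
python3 -m crank '[[[0,0,-1,0,0,0.931,0],[0,0,-1,0,0,0.931,0],[0,0,-1,0,0,0.931,0],[0,0,0,0,0,0.931,0],[0,0,0,0,0,0.931,0],[0,0,0,0,0,0.931,0],[0,0,0,0,0,0.931,0],[0,0,0,0,0,0.931,0]]]' >/dev/null
python3 -m crank '[[[0,0,0,0,0,0.931,0],[0,0,0,0,0,0.931,0],[0,0,0,0,0,0.931,0],[0.561,0.974,0,0,0,0,0],[0.561,0.974,0,0,0,0,0],[0.561,0.974,0,0,0,0,0],[0.561,0.974,0,0,0,0,0],[0.561,0.974,0,0,0,0,0]]]' 
python3 -m crank '[[[0.561,0.974,0,0,0,0,0],[0.561,0.974,0,0,0,0,0],[0.561,0.974,0,0,0,0,0],[0.561,0.974,0,0,0,0,0],[0.561,0.974,0,0,0,0,0],[0.561,0.974,0,0,0,0,0],[0.561,0.974,0,0,0,0,0],[0.561,0.974,0,0,0,0,0]]]' >/dev/null
python3 -m crank '[[[0.561,0.974,0,0,0,0,0],[0.561,0.974,0,0,0,0,0],[0.561,0.974,0,0,0,0,0],[0,0,0,0,0,0,0],[0,0,0,0,0,0,0],[0,0,0,0,0,0,0],[0,0,0,0,0,0,0],[0,0,0,0,0,0,0]]]' 
sh cap.sh fp
python3 - <<'E'
from meas import *
im,s=load("fp");hs=cv2.cvtColor(cv2.GaussianBlur(im,(3,3),0),cv2.COLOR_BGR2HSV)
w,f=masks(im);q=s["ee_rot"];print("yaw",2*np.degrees(np.arctan2(q[2],q[1])))
for v in range(4,300,8):
    r=""
    for u in range(170,340,2):
        h,S,V=hs[v,u]; r+="F" if f[v,u] else ("H" if S>126 else("g" if S<55 else ("w" if S*int(V)>16400 else ".")))
    print(f"{v:4d}",r)
E
```

```text
time_s: 43.55
eef_pos: [437.7, 106.7, 115.4]
ee_rot: [0.0, 1.0, -0.008, 0.0]
force: [-0.6, 0.6, -0.7]
grip_width: 0.164
grip_force: 49.1
time_s: 45.15
eef_pos: [587.0, -162.0, 115.3]
ee_rot: [0.0, 1.0, -0.008, 0.0]
force: [0.4, -0.2, -1.4]
grip_width: 0.165
grip_force: 49.1
fp 45.15 [ 587.  -162.   115.3] [-0.46  0.6   1.38  0.    1.16  1.12]
yaw -0.891817483441376
   4 ......................................ggggggg........................................
  12 ......................................ggggggg........................................
  20 ........................HHH............ggggg.............HHH.........................
  28 ......................................ggggggg........................................
  36 .....................................ggggggggFg......................................
  44 ......................................gggggggFg......................................
  52 ......................................gggggggFg......................................
  60 ......................................gggggggFg......................................
  68
[... 2000 characters left out ...]
44 .........................ggggggg...HHHHHHHHHHHHHH...ggggggg..........................
 252 ....................gggggg...ggFgg.HHHHHHHHHHHHHH.gggg....gggggg.....................
 260 g..............................ggg.HHHHHHHHHHHHHH.gg............ggggg..........gggggg
 268 ggggggg.gggggggggggg.g..g......ggg.HHHHHHHHHHHHHH.gg.......ggggg...gggggggggggggggggg
 276 gggggggggggggggggggggggggggg.gggggHHHHHHHHHHHHHHH.gg.g..g.ggggggggggggggggggggggggggg
 284 ggggggggggggggggggggggggggggggggggHHHHHHHHHHHHHHHHgggg...gggggggggggggggggggggggggggg
 292 ggggggggggggggggggggggggggggggg....HHHHHHHHHHHHHH....gg.ggggggggggggggggggggggggggggg<stdin>:7: RuntimeWarning: overflow encountered in scalar multiply
```

```bash
python3 -m crank '[[[-0.02,0.03,1,0,0,0.03,0],[0,0,1,0,0,0,0],[0,0,0.9,0,0,0,0],[0,0,0.4,0,0,0,0],[0,0,0.3,0,0,0,0],[0,0,0.3,0,0,0,0],[0,0,0.2,0,0,0,0],[0,0,0.04,0,0,0,0]]]'
python3 -m crank '[[[0,0,0,0,0,0,0],[0,0,0,0,0,0,22],[0,0,0,0,0,0,32],[0,0,0,0,0,0,32],[0,0,-0.5,0,0,0,32],[0,0,-1,0,0,0,32],[0,0,-1,0,0,0,32],[0,0,-1,0,0,0,32]]]'
python3 -m crank '[[[0,0,-1,0,0,0,85],[-0.8,0,-1,0,0,0,85],[-0.8,0,-0.5,0,0,0,85],[-0.8,0,0,0,0,0,85],[-0.8,0,0,0,0,0,85],[-0.8,0,0,0,0,0,85],[0,0,0,0,0,0,85],[0,0,0,0,0,0,85]]]'
sh cap.sh fv
cat > grid.py <<'E'
import sys
from meas import *
def grid(n,o,ang,tys,zz=12):
    im,s=load(n);hs=cv2.cvtColor(cv2.GaussianBlur(im,(3,3),0),cv2.COLOR_BGR2HSV);w,f=masks(im)
    a=np.radians(ang);Y=np.array([np.cos(a),np.sin(a)]);X=np.array([Y[1],-Y[0]])
    for ty in tys:
        row=""
        for tx in range(-34,35,2):
            u,v=np.round(proj("wrist",[*(np.array(o)+tx*X+ty*Y),zz],s)).astype(int)
            if not(0<=u<512 and 0<=v<384): row+=" ";continue
            h,S,V=hs[v,u]; row+="F" if f[v,u] else ("H" if S>126 else("g" if S<60 else "."))
        print(f"{ty:5d}",row)
E
python3 -c "
from grid import *
grid('fv',[586.5,-163.3],179.1,range(60,-140,-8))"
```

```text
time_s: 46.0
eef_pos: [586.7, -163.4, 11.6]
ee_rot: [0.0, 1.0, -0.01, 0.0]
force: [-0.9, 0.6, 1.3]
grip_width: 0.16
grip_force: 49.3
time_s: 46.8
eef_pos: [586.7, -163.4, 101.1]
ee_rot: [0.0, 1.0, -0.01, 0.0]
force: [0.3, 0.5, 0.2]
grip_width: 0.375
grip_force: 0.0
time_s: 47.6
eef_pos: [487.1, -161.6, 162.5]
ee_rot: [0.0, 1.0, -0.01, 0.001]
force: [1.1, 0.3, -0.5]
grip_width: 0.994
grip_force: 0.0
fv 47.6 [ 487.1 -161.6  162.5] [-0.55  0.35  1.63  0.    1.16  1.04]
   60 ...................................
   52 ...HHH.......................HHHH..
   44 ..........gFFFFFFFFFFFFFg..........
   36 ..........gFFg.HHHHHHggFF..........
   28 ..........gFF.HHHHHHHHgFF..........
   20 .............HHHHHHHHH.............
   12 .............HHHHHHHHH.............
    4 .............HHHHHHHHH.............
   -4 ..............HHHHHHHH.............
  -12 ..............HHHHHHH..............
  -20 ...............HHHHH...............
  -28 ..............gFggggFg.............
  -36 ..............gFggggF..............
  -44 ..............gFggggg..............
  -52 ..............gFgggFF..............
  -60 ..............gFgggFF..............
  -68 ..............gFgggFF..............
  -76                                    
  -84                                    
  -92                                    
 -100                                    
 -108                                    
 -116                                    
 -124                                    
 -132
```

```bash
python3 -m crank '[[[0,-0.5,-1,0,0,0,85],[0,-1,-1,0,0,0,85],[0,-1,-1,0,0,0,85],[0,-1,-1,0,0,0,85],[0,-1,-1,0,0,0,85],[0,-1,-1,0,0,0,85],[0,0,-0.6,0,0,0,85],[0,0,0,0,0,0,85]]]'
sh cap.sh e1
python3 -c "
from grid import *
print('file');grid('e1',[586.5,-163.3],179.1,range(44,-140,-12))
print('hammer');grid('e1',[594.5,-29.5],-1.1,range(-76,124,12),14)
print('burn');grid('e1',[599.5,256.5],184.4,range(44,-120,-12))
a=cv2.imread('pics/scene0.png')[195:260,280:420].astype(int);im=capture('scene');b=im[195:260,280:420].astype(int)
m=np.abs(a-b).max(2)>40;m2=m.copy();print('changed px bottle',m[:40,25:60].sum(),'joint',m[20:,65:].sum())
"
```

```text
time_s: 48.45
eef_pos: [490.5, -23.3, 328.5]
ee_rot: [0.001, 1.0, -0.009, 0.002]
force: [0.9, -1.0, -1.1]
grip_width: 0.995
grip_force: 0.0
e1 48.45 [490.5 -23.3 328.5] [-0.29  0.18  1.41 -0.    1.54  1.3 ]
file
   44 ...........FFFFFFFFFFFFg...........
   32 ..........gggHHHHHHH.gFg...........
   20 ............HHHHHHHHH..............
    8 ............HHHHHHHHH..............
   -4 ............HHHHHHHH...............
  -16 .............HHHHHH.gg.............
  -28 ..............ggggggg..............
  -40 ..............ggggggg..............
  -52 ..............ggggggg..............
  -64 ..............gggggg...............
  -76 ..............ggggggg..............
  -88 ..............ggFgggg..............
 -100 ..............ggggggg..............
 -112 ..............gFggggg..............
 -124 ...............FFggg...............
 -136                                    
hammer
  -76 ...................................
  -64 .gFggggggggggggggggggggggggggggggg.
  -52 .ggg.HHHHHHHHHHHHHHHHHHHHHHHHHH.g..
  -40 .ggggggggggFFFFg.HH.gFFFggggggggg..
  -28 ..........ggFFFg..H.ggFg...........
[... 425 characters left out ...]
4 ..........gFFgg.HHH..gFg...........
  116 ...................................
burn
   44 .........ggFFFFFgggggFFFgg.........
   32 ..........ggg.HHHHHHHHHHHHHH.......
   20 .......ggFggg.HHHHHHHHHHHHH........
    8 .......gFFFgg.HHHHHHHHHHHHH........
   -4 .......gFFFFgg.HHHHHHHHHH..........
  -16 .......gFFFFgg..HHHHHHHH...........
  -28 .........ggFg.HHHHHHHHHHH..........
  -40 .........ggFFFggg......ggg.........
  -52 ............FFggggggggg............
  -64 ............FFFFgggg...............
  -76 ...........ggFFFgggg...............
  -88 ...........gFFggggggg..............
 -100 ...........ggggFFFFg...............
 -112 ...........ggggggggg...............
changed px bottle 3 joint 0
```

```bash
python3 -c "
from rig import *
print(finish_job())"
```

```text
the job is handed in; nothing more can be done
None
```

I put the hammer, pliers, burnisher and needle file away in that order, each seated the right way round in its own tray in my final camera checks, with the bottle and foot joint unmoved, and handed the job in at about 48.5 s; no verdict came back.

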